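Dry the washed birdhouse fittings in the two-tray dryer

TASK

Dry the washed birdhouse fittings lying on the tiles: switch the running dryer off at its lever and lift off the top tray, lay every walnut perch peg that is there in the bottom tray, set the top tray back so that its corner lugs drop fully home in the bottom tray's sockets, and put every copper drip cap in the top tray. When it is all loaded and closed, switch the dryer on again; never have the tray off while the switch is on, and leave the sander, nest cup and glue bottle as they are.

Things in the scene. Friction and masses are not known exactly. Their poses are not given: they have to be found in the camera images.
- dryer: Parts dryer, fixed: grey blower base 200 (x) x 370 (y) x 60 mm high with an open aluminium bottom tray on it, 180 (x) x 250 (y) mm outside, rim 114 mm above the tiles; the lever switch stands on the base beside the tray, at its +y end. Origin on the tiles under the bottom tray's centre; z up, x across the trays, y along them. At the start the top tray sits on it.
- bottom_tray (a point): Centre of the bottom tray's inner floor, 64 mm above the tiles, axes as the dryer's. Inside 170 (x) x 240 (y) x 50 mm deep, walls 5 mm. A 30 x 30 mm post in each corner, as high as the rim (its centre 75 mm in x and 110 mm in y from the tray's centre), has a square socket 16.5 mm wide and 14 mm deep in its top.
- tray_handle (a point): Middle of the wooden handle bar of the loose top tray. The bar is 186 mm long along the tray's x, 14 mm wide (y), 16 mm high, carried at its ends by two uprights: grip it across its width. Axes as the tray's, z up. When the tray is fully home this point is 209 mm straight above the dryer's origin, the trays square to each other (either way round); with the tray on a flat surface it is 105 mm up.
- tray_floor (a point): Centre of the top tray's inner floor, 91 mm under the handle's middle, axes as the tray's. The tray (about 0.45 kg) is open at the top, 180 (x) x 250 (y) mm outside, walls 5 mm thick and 40 mm high, floor 4 mm thick. Under each corner (75 mm in x, 110 mm in y from the middle) a lug 12 mm square, 8 mm at its lower half, hangs 10 mm below the tray's underside.
- switch (a joint): Angle of the dryer's lever switch, rad: 0 is off (leaning 0.6 rad to the dryer's -x, towards the robot), 1.2 is on (leaning 0.6 rad to +x). It is hinged along the dryer's y; its heavy grip makes it fall over past the centre (0.6) to the nearer end, where it stays. About 1 N at the grip turns it.
- switch_tip (a point): Top end of the lever, 62 mm from its pivot. Steel stem 8 x 18 mm with a black grip 16 mm thick, 30 mm wide (y) and 20 mm long at the top, the grip ending at this point. The pivot is at x 0, y 180, z 66 mm in the dryer's frame, the top of the base there at z 60 mm (steel plate to 64 mm).
- mat_top (a point): Centre of the top of a black rubber mat, 260 (x) x 280 (y) x 3 mm, empty, on the tiles at the right: room to stand the top tray while it is off.
- peg1_center (a point): Walnut perch peg lying on the tiles, 16 x 16 mm square and 76 mm long plus a 4 mm nose, its length along its x; this point is its centre. 2 or 3 pegs are there, the others read None.
- peg2_center (a point): Walnut perch peg lying on the tiles, 16 x 16 mm square and 76 mm long plus a 4 mm nose, its length along its x; this point is its centre. 2 or 3 pegs are there, the others read None.
- peg3_center (a point): Walnut perch peg lying on the tiles, 16 x 16 mm square and 76 mm long plus a 4 mm nose, its length along its x; this point is its centre. 2 or 3 pegs are there, the others read None.
- peg4_center (a point): Walnut perch peg lying on the tiles, 16 x 16 mm square and 76 mm long plus a 4 mm nose, its length along its x; this point is its centre. 2 or 3 pegs are there, the others read None.
- cap1_center (a point): Copper drip cap, a round cap standing on its rim: straight skirt 52 mm across and 16 mm high, then a low cone with a small knob to 30 mm, dented; this point is on its axis 10 mm above its underside. 1 or 2 are there, the other reads None.
- cap2_center (a point): Copper drip cap, a round cap standing on its rim: straight skirt 52 mm across and 16 mm high, then a low cone with a small knob to 30 mm, dented; this point is on its axis 10 mm above its underside. 1 or 2 are there, the other reads None.
- sander: Red metal hand sander, 80 x 170 mm, 56 mm high, origin under its centre. Not to be disturbed.
- nest_cup: White ceramic nest cup, 86 mm across, 36 mm high, origin under its centre. Not to be disturbed.
- glue: Yellow glue bottle, 48 mm across, 110 mm high, origin under its centre. Not to be disturbed.
Not all that is in view belongs to the job. What is shaped like the part that bears cap1_center but black is not meant. What is shaped like the part that bears peg1_center but turquoise is not meant.

How it is judged:
On the way, in this order (a step that is already met when the one before it is completed fails the run):
1. the dryer is switched off (value of joint switch below 0.15 rad), for 0.2 s.
2. every perch peg lies in the bottom tray, the top tray being off (x of peg1_center in the frame of bottom_tray between -0.085 and 0.085 m and y of peg1_center in the frame of bottom_tray between -0.12 and 0.12 m and z of peg1_center in the frame of bottom_tray between 0 and 0.042 m and x of peg2_center in the frame of bottom_tray between -0.085 and 0.085 m and y of peg2_center in the frame of bottom_tray between -0.12 and 0.12 m and z of peg2_center in the frame of bottom_tray between 0 and 0.042 m and x of peg3_center in the frame of bottom_tray between -0.085 and 0.085 m and y of peg3_center in the frame of bottom_tray between -0.12 and 0.12 m and z of peg3_center in the frame of bottom_tray between 0 and 0.042 m and x of peg4_center in the frame of bottom_tray between -0.085 and 0.085 m and y of peg4_center in the frame of bottom_tray between -0.12 and 0.12 m and z of peg4_center in the frame of bottom_tray between 0 and 0.042 m), for 0.2 s.
3. with the switch still off, the top tray is fully home on the bottom tray, the pegs are in the bottom tray and the caps in the top tray (all of step 2 and value of joint switch below 0.15 rad and z of tray_handle in the frame of dryer below 0.213 m and x of tray_handle in the frame of dryer between -0.006 and 0.006 m and y of tray_handle in the frame of dryer between -0.006 and 0.006 m and angle between tray_handle's own z axis and vertical below 0.03 rad and x of cap1_center in the frame of tray_handle between -0.085 and 0.085 m and y of cap1_center in the frame of tray_handle between -0.12 and 0.12 m and z of cap1_center in the frame of tray_handle between -0.095 and -0.06 m and x of cap2_center in the frame of tray_handle between -0.085 and 0.085 m and y of cap2_center in the frame of tray_handle between -0.12 and 0.12 m and z of cap2_center in the frame of tray_handle between -0.095 and -0.06 m), for 0.3 s.
4. the dryer is switched on again (value of joint switch above 1.05 rad), for 0.3 s.
At the end, for the whole second after the job is handed in: The switch is on (above 1.05 rad); the top tray is fully home (within 4 mm in height, 6 mm sideways, tilt under 0.03 rad); every peg present lies inside the bottom tray and every cap present stands or lies inside the top tray, all at rest (all of step 2 and value of joint switch above 1.05 rad and z of tray_handle in the frame of dryer below 0.213 m and x of tray_handle in the frame of dryer between -0.006 and 0.006 m and y of tray_handle in the frame of dryer between -0.006 and 0.006 m and angle between tray_handle's own z axis and vertical below 0.03 rad and x of cap1_center in the frame of tray_handle between -0.085 and 0.085 m and y of cap1_center in the frame of tray_handle between -0.12 and 0.12 m and z of cap1_center in the frame of tray_handle between -0.095 and -0.06 m and x of cap2_center in the frame of tray_handle between -0.085 and 0.085 m and y of cap2_center in the frame of tray_handle between -0.12 and 0.12 m and z of cap2_center in the frame of tray_handle between -0.095 and -0.06 m and linear speed of each of top_tray, peg1, peg2, peg3, peg4, cap1, cap2 below 0.02 m/s); the robot touches nothing.
It fails at once if the top tray is off the dryer while the switch is on (value of joint switch above 0.8 rad and distance between tray_handle and dryer above 0.235 m).
It fails at once if the sander is disturbed (distance of sander from where it was at the start of the episode above 0.03 m).
It fails at once if the nest cup is disturbed (distance of nest_cup from where it was at the start of the episode above 0.03 m).
It fails at once if the glue bottle is disturbed (distance of glue from where it was at the start of the episode above 0.03 m).
Of peg1, peg2, peg3, peg4 only 2 to 3 are there at a start; the rules pass over those that are not, and their reading is None.
Of cap1, cap2 only 1 to 2 are there at a start; the rules pass over those that are not, and their reading is None.
At some moment in a run one of peg1, peg2, peg3, peg4, cap1, cap2 may be knocked a few centimetres aside while the robot is not near it.
Once in a run the grip may slacken for a moment while it holds something.
It also fails if it takes over 210 s, if anything falls off the work surface, if the arm or the gripper's body presses on something with over 40 N, if the wrist force passes 120 N, or if a joint passes its speed limit or range.

ROBOT

A 6-joint arm with a two-finger parallel gripper is mounted at the origin on the work surface. World frame = base frame: x ahead of the robot, y to its left, z up, the work surface at z = 0. Lengths are in m, angles in rad, forces in N, time in s.
With the tool pointing down it reaches from about 0.375 to 0.975 m from the base axis. Payload 3.8 kg.
Tool frame: the origin (TCP) lies at the very end of the fingers, on their centre line; the grasp point (between the pads) lies 19 mm behind it; z points along the fingers, y is the direction in which the jaws open and shut (so a half turn about z gives the same grasp; the last joint's range is limited). The gripper opens to 85 mm and grips with 20 to 120 N. Pads are 22 mm wide; open, the fingers measure 114 mm over their backs; the gripper's body (76 mm by 85 mm) begins 54 mm behind the grasp point. The pads swing forward as they close: fully open they stand 13 mm farther back than shut.
Start: joints at [-1.144, 0.264, 1.604, -0, 1.274, -0.037], TCP at [0.302, -0.604, 0.231] pointing down, gripper open.
Joint ranges: [-2.63, 2.63], [-0.94, 2.18], [0.31, 2.57], [-1.31, 4.45], [0, 2.66], [-2.55, 2.55]. Speed limits (rad/s): [2.57, 2.57, 3.14, 3.14, 3.14, 3.14].

INTERFACE

Orientations are given as a unit quaternion [w, x, y, z].
In Python, from station import monitor, viewer, env gives the robot as it stands.
- The arm moves only by the tool step_arm, never from a script. Its argument "targets" is a list of rows, each a list of 2 entries, a list of its own where there are three numbers: the shift along the world's x, y, z normalised to -1 to 1, where 1 is 0.04 m, then the turn about the world's z normalised to -1 to 1, where 1 is 5 degrees. In form: [[[x, y, z], turn], ...]. A call has 1 to 20 rows; each row shifts and turns the commanded pose from where the row before left it; what a row does not reach is not made up. A row lasts 1/10 s, in which the tool goes at most 50 mm and 8.59 degrees, less where a joint would pass 70% of its speed; a pose out of reach is approached as far as the arm can. A call with a number of a shift or a turn outside -1 to 1 is refused whole. A call with a gripper value outside its range is refused whole. "grip" is the gripper's target within -1 to 1 (fully open at 1, half-way at 0, shut at -1), set as the call begins (left out, the last holds). The fingers move at their own pace and stop on an object; "squeeze" is the grip in N (left out, the last holds). Time passes only in rows, so rows that do not move let the fingers close. It gives the time, the measured TCP pose, the force and the opening at its end, in the units of the state.
- monitor.sense(): the state, without advancing time (a new reading comes with each control period).
- viewer.capture(name): name is "scene" or "side" or "wrist"; returns a dict with "image" (480x640x3 uint8, blue, green, red), "camera_matrix" (3x3 intrinsics, pixels), "camera_from_world" (4x4, takes a point from world to camera coordinates). Camera axes: x right, y up, looking along -z (the intrinsics and any distortion apply to the point x, -y, -z); pixel columns grow to the right and rows downward; lengths in m; the calibration is good to about 2 mm. A picture is of the moment at which its call begins. There is no depth.
- env.hand_in(): hands the job in, once; it reports no verdict.
Trained networks look in the newest picture that a camera, given by its name, has taken for a name from the list of things; names that differ only in an ending like _2 or _b are one class to them, and where a whole thing is asked for, a point or a joint stands for the part that bears it (a point fixed in the world has none). Each returns a list of dicts, best first, with "p" (0 to 1); they miss things now and then, are a little off and sometimes report something else, mostly with a low value. They report only what shows in the picture. A call takes as long as a camera call. They do not tell look-alikes from the thing itself.
- viewer.cut_out(camera, query): "region" (480x640 bool, what is visible of it) and "bbox" ([left, top, right, bottom] in pixels, round what is visible of it).
The state is a dict: "time": time; "joint_positions": joint angles; "joint_velocities": joint speeds; "joint_torque": joint torques, N m; "ee_pos": TCP position; "tcp_rot": TCP orientation; "force": force on the tool from outside, world axes, zero at the start; "ft_torque": the same for the moment, N m; "width": opening from 0.0 (shut) to 1.0 (fully open).
Only numpy, scipy, OpenCV 4.12 (cv2) and the standard library are available. Lean on these libraries where they do the work, as an engineer would, in place of code of your own. Each camera call takes 0.05 s, during which the arm holds its last target.

## Working session

There is one attempt and no reset: what is moved stays moved. The work goes in short steps, Python scripts to look and compute and a tool call to move; the robot and the scene stay as the last step left them, time stands still between calls to the robot, and variables do not carry over. Pictures are saved under pics/ and viewed, and the job is handed in when it is done.

Besides the shell and the picture viewer there is one more tool, called after ">>>" as name(argument=value, ...) on one line, values as JSON. step_arm: Moves the arm, as the interface text tells. Its arguments: {"type":"object","properties":{"targets":{"type":"array"},"grip":{"type":"number"},"squeeze":{"type":"number"}},"required":["targets"]}

```bash
ls; mkdir -p pics
cat > h.py <<'E'
import numpy as np, cv2
from station import monitor, viewer, env
def cap(n,name=None):
    r=viewer.capture(n)
    if name: cv2.imwrite(f'pics/{name}.png',r['image'])
    return r
def proj(r,P):
    P=np.atleast_2d(P); T=np.array(r['camera_from_world']);K=np.array(r['camera_matrix'])
    c=P@T[:3,:3].T+T[:3,3]; c=c*[1,-1,-1]; u=c@K.T
    return u[:,:2]/u[:,2:]
def back(r,uv,z):
    T=np.array(r['camera_from_world']);K=np.array(r['camera_matrix'])
    uv=np.atleast_2d(np.array(uv,float))
    d=np.linalg.solve(K,np.c_[uv,np.ones(len(uv))].T).T*[1,-1,-1]
    R=T[:3,:3]; o=-R.T@T[:3,3]; d=d@R
    z=np.asarray(z)
    return o+d*((z-o[2])/d[:,2])[:,None]
E
python3 - <<'E'
from h import *
for n in ['scene','side','wrist']:
    r=cap(n,n+'0'); T=np.array(r['camera_from_world']); print(n,np.round(-T[:3,:3].T@T[:3,3],3),np.round(r['camera_matrix'],1).tolist())
print(monitor.sense())
E
```

```text
pics
scene [ 1.444 -0.465  0.952] [[448.9, 0.0, 324.5], [0.0, 448.9, 248.6], [0.0, 0.0, 1.0]]
side [ 0.361 -0.876  0.753] [[505.8, 0.0, 318.5], [0.0, 505.8, 236.2], [0.0, 0.0, 1.0]]
wrist [ 0.374 -0.567  0.373] [[350.2, 0.0, 314.9], [0.0, 350.2, 243.2], [0.0, 0.0, 1.0]]
{'time': 0.15, 'joint_positions': array([-1.14389120e+00,  2.64578848e-01,  1.60506503e+00, -1.56035163e-05,
        1.27368419e+00, -3.68988654e-02]), 'joint_velocities': array([ 0.00074105, -0.00239819, -0.00326208,  0.00256124,  0.0003371 ,
       -0.00050435]), 'joint_torque': array([ 3.55915308e-04, -5.15904343e+01, -3.67959630e+01, -3.89047386e-05,
        8.02985713e-03,  9.92878142e-06]), 'ee_pos': array([ 0.30172489, -0.60318153,  0.23024631]), 'tcp_rot': array([-8.49817592e-04,  9.73230129e-01,  2.29831161e-01, -1.75452098e-04]), 'force': array([ 0.23524859, -0.15144979, -0.74445406]), 'ft_torque': array([0.00017345, 0.00316051, 0.04121977]), 'width': 0.9988782725184506}
```

View pics/scene0.png

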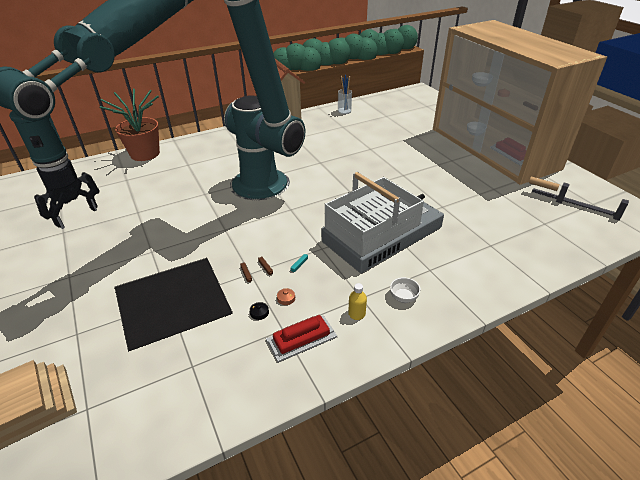

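View pics/side0.png

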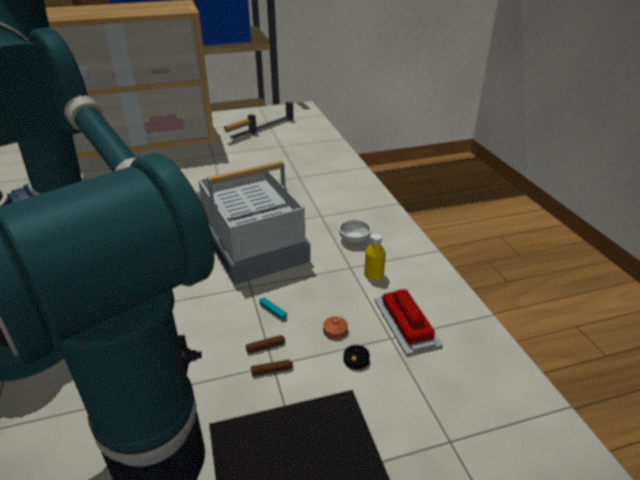

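View pics/wrist0.png

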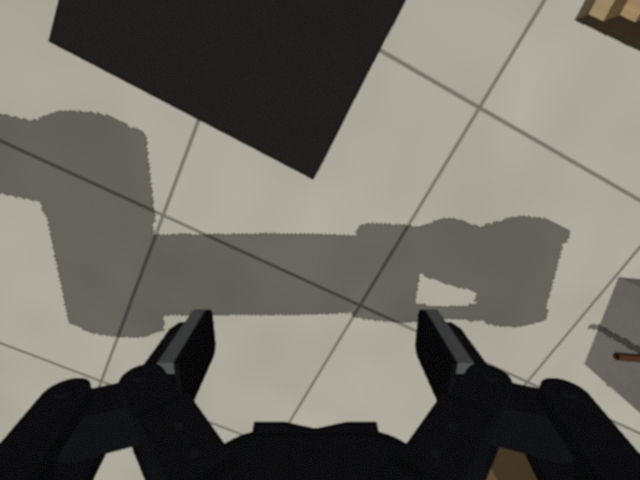

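Run:
```python
from h import *
for n in ['scene','side']:
    r=cap(n)
    for q in ['peg1_center','cap1_center','mat_top','tray_handle','switch_tip','dryer','sander','nest_cup','glue']:
        for d in viewer.cut_out(n,q):
            if d['p']<.2: continue
            m=d['region']; ys,xs=np.nonzero(m)
            if len(xs)==0: continue
            c=[xs.mean(),ys.mean()]
            print(n,q,round(d['p'],2),np.round(d['bbox']),np.round(c,1),np.round(back(r,c,0.01)[0],3), r['image'][m].mean(0).round())
```

```text
scene peg1_center 0.53 [261. 262. 274. 276.] [264.6 264.7] [ 0.457 -0.16   0.01 ] [34. 50. 82.]
scene cap1_center 0.77 [280. 288. 298. 307.] [286.  296.5] [ 0.611 -0.156  0.01 ] [ 70.  98. 164.]
scene cap1_center 0.58 [250. 303. 268. 321.] [258.9 310.4] [ 0.623 -0.244  0.01 ] [35. 36. 37.]
scene mat_top 0.58 [119. 255. 232. 353.] [169.9 302.5] [ 0.477 -0.455  0.01 ] [35. 35. 37.]
scene tray_handle 0.56 [325. 174. 423. 242.] [372.5 207.1] [0.357 0.296 0.01 ] [132. 137. 137.]
scene dryer 0.65 [350. 284. 368. 321.] [357.3 302.5] [0.727 0.011 0.01 ] [ 74. 135. 152.]
scene dryer 0.62 [321. 193. 444. 275.] [380.4 238.2] [0.518 0.225 0.01 ] [87. 88. 85.]
scene sander 0.68 [264. 317. 334. 361.] [299.9 337.3] [ 0.76  -0.184  0.01 ] [ 66.  68. 136.]
scene nest_cup 0.67 [392. 280. 421. 301.] [405.  289.3] [0.748 0.16  0.01 ] [166. 171. 172.]
scene nest_cup 0.32 [114. 256. 232. 354.] [169.9 302.6] [ 0.477 -0.455  0.01 ] [36. 37. 38.]
scene nest_cup 0.23 [324. 172. 422. 242.] [372.5 207.2] [0.358 0.296 0.01 ] [131. 136. 137.]
scene glue 0.82 [349. 286. 370. 321.] [357.1 303. ] [0.728 0.01  0.01 ]
[... 521 characters left out ...]
161. 309. 244.] [251.7 201.1] [0.536 0.398 0.01 ] [106. 110. 108.]
side switch_tip 0.63 [247. 335. 286. 353.] [264.7 344. ] [ 0.458 -0.165  0.01 ] [34. 47. 66.]
side dryer 0.59 [196. 194. 313. 285.] [258.1 250.3] [0.507 0.152 0.01 ] [67. 67. 63.]
side sander 0.75 [376. 287. 436. 357.] [406.9 322. ] [ 0.755 -0.19   0.01 ] [ 46.  49. 107.]
side sander 0.51 [197. 162. 305. 244.] [251.6 201.1] [0.536 0.398 0.01 ] [106. 110. 108.]
side nest_cup 0.66 [341. 221. 370. 246.] [354.5 231.4] [0.767 0.162 0.01 ] [115. 117. 116.]
side glue 0.85 [361. 235. 387. 279.] [374.6 258.8] [0.773 0.034 0.01 ] [ 26.  99. 113.]
side glue 0.44 [324. 316. 348. 341.] [335.1 327.3] [ 0.607 -0.161  0.01 ] [ 43.  71. 125.]
```

Run:
```python
import cv2
a=cv2.imread('pics/scene0.png'); cv2.imwrite('pics/c1.png',cv2.resize(a[160:340,220:460],None,fx=3.3,fy=3.3,interpolation=2))
a=cv2.imread('pics/side0.png'); cv2.imwrite('pics/c2.png',cv2.resize(a[150:390,190:450],None,fx=2.5,fy=2.5,interpolation=2))
```

```text
(no output)
```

View pics/c1.png

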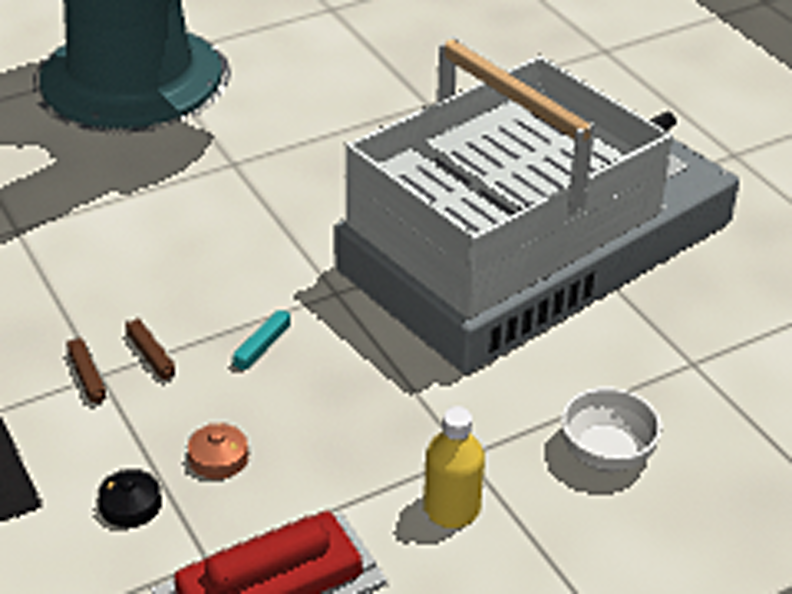

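View pics/c2.png

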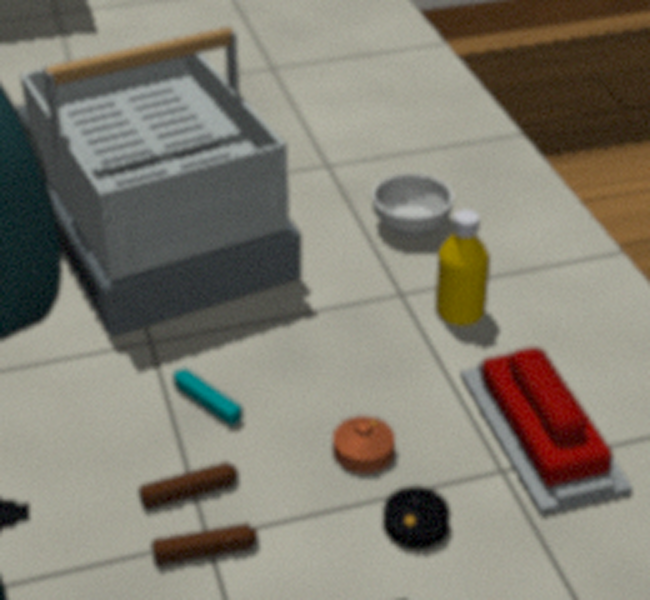

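```bash
cat > fit.py <<'E'
from h import *
from scipy.optimize import least_squares
r1=cap('scene');r2=cap('side')
def s(u,v): return (220+u/3.3,160+v/3.3)
def d(u,v): return (190+u/2.5,150+v/2.5)
# local pts
obs=[(r1,s(337,226),(-.1,-.185,.06)),(r1,s(470,327),(.1,-.185,.06)),(r1,s(465,374),(.1,-.185,0)),(r1,s(739,181),(.1,.185,.06)),
 (r2,d(108,300),(-.1,-.185,.06)),(r2,d(300,235),(.1,-.185,.06)),(r2,d(300,275),(.1,-.185,0)),(r2,d(112,332),(-.1,-.185,0)),
 (r1,s(448,42),(-.093,0,.217)),(r1,s(590,130),(.093,0,.217)),(r2,d(49,72),(-.093,0,.217)),(r2,d(233,33),(.093,0,.217))]
def f(p,full=False):
    c,q=np.cos(p[2]),np.sin(p[2]);out=[]
    for r,uv,l in obs:
        P=[p[0]+c*l[0]-q*l[1],p[1]+q*l[0]+c*l[1],l[2]]
        out.append(proj(r,P)[0]-uv)
    return np.array(out) if full else np.ravel(out)
o=least_squares(f,[.5,.2,0],loss='soft_l1');print(o.x,np.degrees(o.x[2]));print(f(o.x,True).round(1))
E
python3 fit.py
```

```text
[0.49791677 0.24135837 0.17401676] 9.970425854592534
[[ -3.4  -0.3]
 [ -2.5   2.2]
 [ -1.9   2.6]
 [  0.   -0.1]
 [ -0.4  -4.4]
 [  2.9  -1.6]
 [  3.2   2.4]
 [  0.6   3.4]
 [ 10.2  -5. ]
 [  9.9  -5.7]
 [ -6.1 -10.3]
 [ -6.3 -10.2]]
```

```bash
sed -i 's/P=\[p\[0\]/l=(l[0],l[1]+(p[3] if abs(l[1])>.01 else 0),l[2]);P=[p[0]/; s/\[.5,.2,0\]/[.5,.2,0,.05]/' fit.py; python3 fit.py
```

```text
[0.50497637 0.19592479 0.18408887 0.05417959] 10.547515133341141
[[-1.5 -1.1]
 [-0.1  1. ]
 [ 0.5  1.3]
 [ 1.1 -1.6]
 [-1.3 -6.2]
 [ 1.4 -3.6]
 [ 1.7  0.4]
 [-0.3  1.6]
 [-1.2 -0.3]
 [-1.4 -0.4]
 [-0.8 -1.8]
 [ 0.5 -3. ]]
```

>>> step_arm(targets=[[[0.2,0.5,1],-0.2],[[0.2,1,1],-0.2],[[0.2,1,1],-0.2],[[0.2,1,1],-0.2],[[0.2,1,0],-0.2],[[0.2,1,0],-0.2],[[0.2,1,0],-0.2],[[0.2,1,0],-0.2],[[0.2,1,0],-0.2],[[0.2,1,0],-0.2],[[0.2,1,0],-0.2],[[0.2,1,0],-0.2],[[0.2,1,0],-0.2],[[0.2,1,0],-0.2],[[0.2,1,0],-0.2],[[0.2,1,0],-0.2],[[0.2,1,0],0],[[0.2,1,0],0],[[0.2,0.5,0],0],[[0,0,0],0]], grip=-1)

```text
time: 3.35
ee_pos: [0.4513, 0.1037, 0.3761]
tcp_rot: [-0.0, 0.996, 0.094, -0.0]
force: [-1.5, -0.3, 0.0]
width: -0.001
```

Run:
```python
from h import *
for n in ['scene','side','wrist']: cap(n,n+'1')
```

```text
(no output)
```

View pics/wrist1.png

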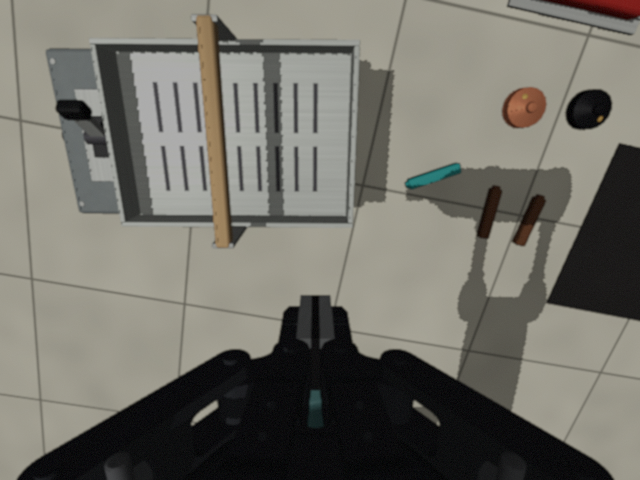

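View pics/side1.png

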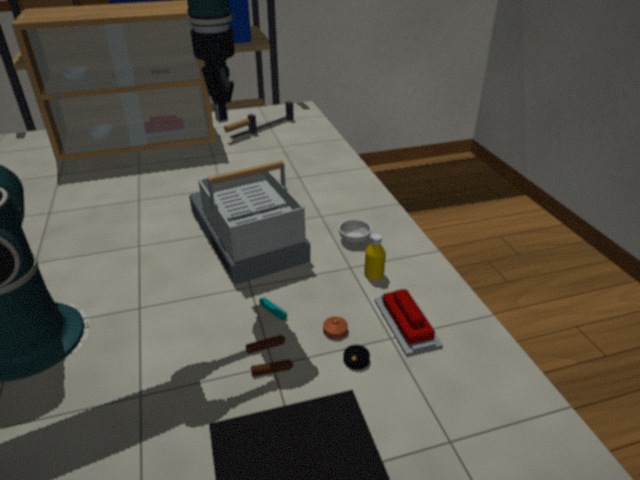

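Run:
```python
from h import *
r=cap('wrist')
c=np.array([.505,.196]);th=.184
def L(P): P=np.array(P);return np.c_[c[0]+np.cos(th)*P[:,0]-np.sin(th)*P[:,1],c[1]+np.sin(th)*P[:,0]+np.cos(th)*P[:,1],P[:,2]]
h=back(r,[(204,16),(222,247)],.217);print('handle',h.round(4),np.linalg.norm(h[1]-h[0]),h.mean(0),np.degrees(np.arctan2(*(h[0]-h[1])[[1,0]])))
t=back(r,[(92,42),(359,40),(355,224),(122,225)],.156);print('tray',t.round(4),t.mean(0).round(4),[np.linalg.norm(t[i]-t[i-1]).round(3) for i in range(4)])
print('lever',back(r,[(73,105)],.112),L([(.035,.18,.112)]))
print(proj(r,L([(.035,.18,.112)])),proj(r,L([(-.093,0,.217),(.093,0,.217)])))
print(monitor.sense()['force'])
im=r['image'];cv2.imwrite('pics/c3.png',cv2.resize(im[0:260,30:380],None,fx=2.2,fy=2.2,interpolation=2))
```

```text
handle [[0.5924 0.2118 0.217 ]
 [0.4127 0.1799 0.217 ]] 0.18245751039162394 [0.50252771 0.19588302 0.217     ] 10.065105009392521
tray [[0.5654 0.3303 0.156 ]
 [0.6121 0.0901 0.156 ]
 [0.4412 0.0554 0.156 ]
 [0.3942 0.3008 0.156 ]] [0.5032 0.1941 0.156 ] [np.float64(0.174), np.float64(0.245), np.float64(0.174), np.float64(0.25)]
lever [[0.5043927  0.37714098 0.112     ]] [[0.50647576 0.37936527 0.112     ]]
[[ 70.83542382 102.55668991]] [[223.14504222 246.2966754 ]
 [202.87310209   9.44407095]]
[ 0.67899789 -0.75073906  0.09897396]
```

View pics/c3.png

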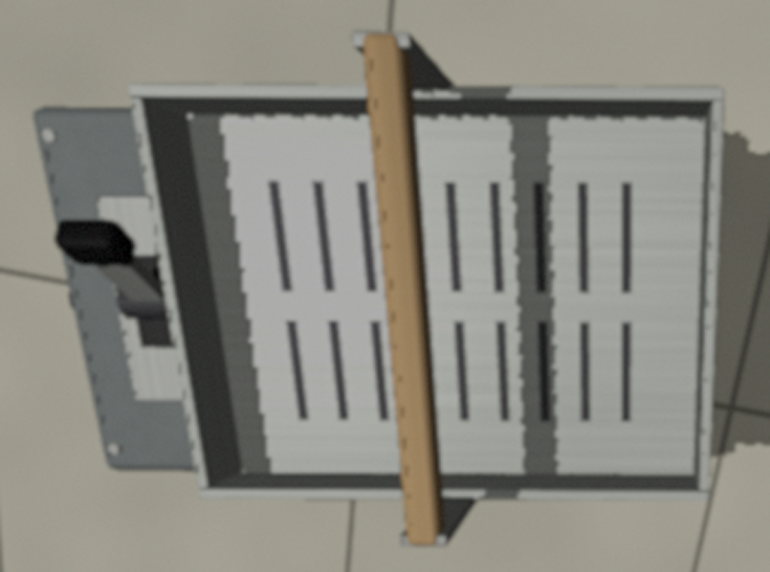

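>>> step_arm(targets=[[[0.32,0.92,-0.1],0],[[0.32,0.92,-0.3],0],[[0.32,0.92,-0.3],0],[[0.32,0.92,-0.3],0],[[0.32,0.92,-0.7],0],[[0.32,0.92,-0.9],0],[[0.32,0.92,-0.9],0],[[0.32,0.92,-0.9],0],[[0,0,0],0],[[0,0,-0.65],0],[[0,0,-0.65],0],[[0,0,-0.65],0],[[0,0,-0.65],0],[[0,0,0],0]])

```text
time: 4.95
ee_pos: [0.5492, 0.3858, 0.0991]
tcp_rot: [0.002, 0.996, 0.091, -0.003]
force: [-0.1, -0.8, -1.5]
width: 0.004
```

Run:
```python
from h import *
r=cap('scene');cv2.imwrite('pics/c4.png',cv2.resize(r['image'][100:280,300:480],None,fx=3,fy=3,interpolation=2))
```

```text
(no output)
```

View pics/c4.png

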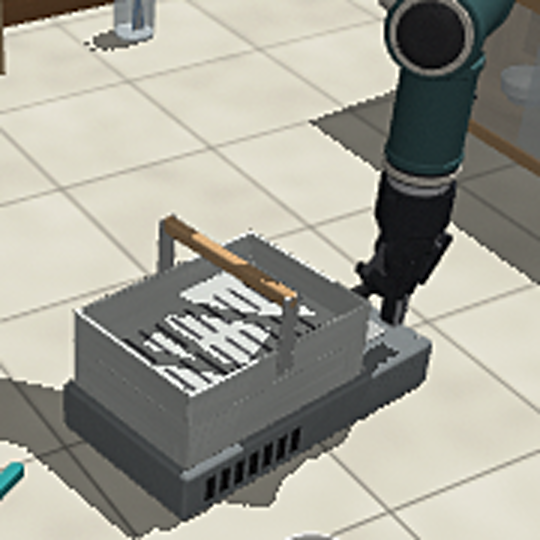

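>>> step_arm(targets=[[[0,0,0],0],[[-0.36,-0.066,0],0],[[-0.36,-0.066,0],0],[[-0.36,-0.066,0],0],[[-0.36,-0.066,0],0],[[-0.36,-0.066,0],0],[[-0.36,-0.066,0],0],[[0,0,0],0],[[0,0,0],0]])

```text
time: 5.9
ee_pos: [0.4639, 0.3735, 0.1027]
tcp_rot: [0.0, 0.996, 0.092, -0.0]
force: [0.2, -0.1, 1.1]
width: 0.004
```

>>> step_arm(targets=[[[0.2,0,0.5],0],[[0,0,1],0],[[0,0,1],0],[[0,0,1],0],[[0,-0.5,1],0],[[0,-1,0.5],0],[[0,-1,0],0],[[0,-1,0],0],[[-0.5,-1,0],0],[[-0.5,0,0],0],[[0,0,0],0]], grip=1)

```text
time: 7.0
ee_pos: [0.4306, 0.1923, 0.3019]
tcp_rot: [-0.0, 0.996, 0.091, -0.001]
force: [0.2, 0.7, -1.1]
width: 1.0
```

Run:
```python
from h import *
r=cap('wrist','wrist2');r=cap('scene','scene2')
```

```text
(no output)
```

View pics/wrist2.png

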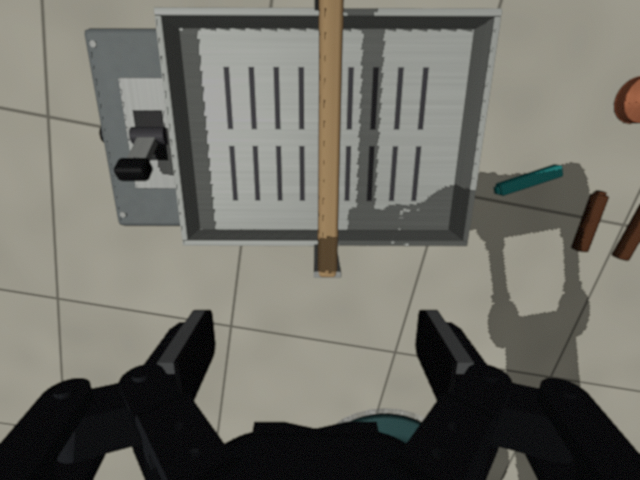

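Run:
```python
from h import *
r=cap('wrist'); s=monitor.sense(); print(s['ee_pos'],s['tcp_rot'])
im=r['image']
for row in (40,100,160,200): 
    # wood colour: r-b
    d=im[row,290:370,2].astype(int)-im[row,290:370,0]; x=np.nonzero(d>30)[0]+290; print(row,x.min(),x.max())
b=back(r,[(331.5,20),(328,272)],.217);print(b)
v=b[0]-b[1];print(np.degrees(np.arctan2(v[1],v[0])))
t=back(r,[(157,12),(499,12),(466,244),(184,244)],.156);print('tray',t.round(4),t.mean(0).round(4),[np.linalg.norm(t[i]-t[i-1]).round(3) for i in range(4)])
```

```text
[0.43297082 0.19388831 0.30228441] [-3.00200882e-05  9.95722656e-01  9.23924903e-02 -1.40443325e-04]
40 322 342
100 321 341
160 320 339
200 320 338
[[0.57019083 0.21006386 0.217     ]
 [0.41842618 0.18181279 0.217     ]]
10.544941990454427
tray [[0.5678 0.3337 0.156 ]
 [0.6127 0.094  0.156 ]
 [0.4414 0.0619 0.156 ]
 [0.3963 0.3028 0.156 ]] [0.5045 0.1981 0.156 ] [np.float64(0.174), np.float64(0.244), np.float64(0.174), np.float64(0.245)]
```

>>> step_arm(targets=[[[0.6,0.03,0],0],[[0.6,0.03,0],0],[[0.58,0.03,0],0],[[0,0,0],0],[[0,0,-0.7],0],[[0,0,-0.7],0],[[0,0,-0.7],0],[[0,0,-0.7],0],[[0,0,0],0]])

```text
time: 8.05
ee_pos: [0.5002, 0.1965, 0.1854]
tcp_rot: [0.001, 0.996, 0.093, -0.005]
force: [0.1, -0.5, -0.5]
width: 1.0
```

Run:
```python
from h import *
r=cap('wrist','wrist3')
print(monitor.sense()['ee_pos'],monitor.sense()['force'])
```

```text
[0.50186327 0.1970326  0.18807746] [-0.52607337  0.0275361   0.03150975]
```

View pics/wrist3.png

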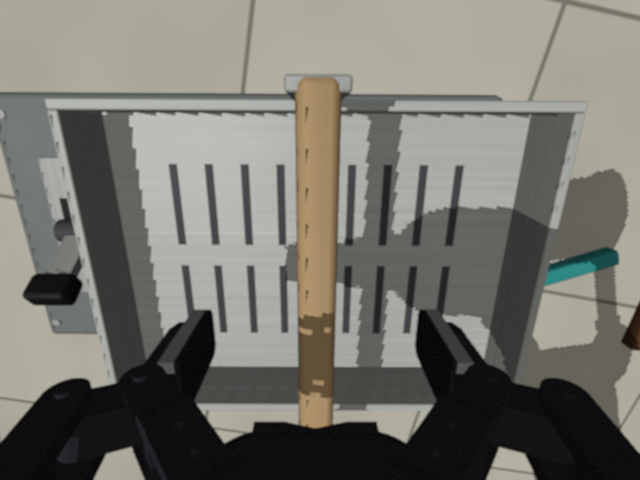

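>>> step_arm(targets=[[[0,0,0],0],[[0,0,0],0],[[0,0,0],0],[[0,0,0],0],[[0,0,0],0],[[0,0,0],0],[[0,0,0],0],[[0,0,0],0]], grip=-1, squeeze=80)

```text
time: 8.9
ee_pos: [0.5045, 0.1972, 0.1916]
tcp_rot: [-0.0, 0.996, 0.092, 0.001]
force: [-0.6, -1.1, 5.4]
width: 0.145
```

>>> step_arm(targets=[[[0,0,0.2],0],[[0,0,0.2],0],[[0,0,0.3],0],[[0,0,0.3],0],[[0,0,0.5],0],[[0,0,0.5],0],[[0,0,0.5],0],[[0,0,0],0],[[0,0,0],0]])

```text
time: 9.8
ee_pos: [0.5042, 0.1973, 0.2911]
tcp_rot: [-0.0, 0.996, 0.092, 0.001]
force: [-0.1, 0.4, -6.1]
width: 0.148
```

Run:
```python
from h import *
r=cap('wrist','wrist4')
r=cap('scene','scene4')
s=monitor.sense();print(s['ee_pos'],s['force'],s['ft_torque'],s['width'])
```

```text
[0.50316322 0.19687285 0.2891332 ] [-0.29699627  0.31241465 -5.52070075] [0.03445808 0.04793141 0.00779311] 0.1505817383278938
```

View pics/scene4.png

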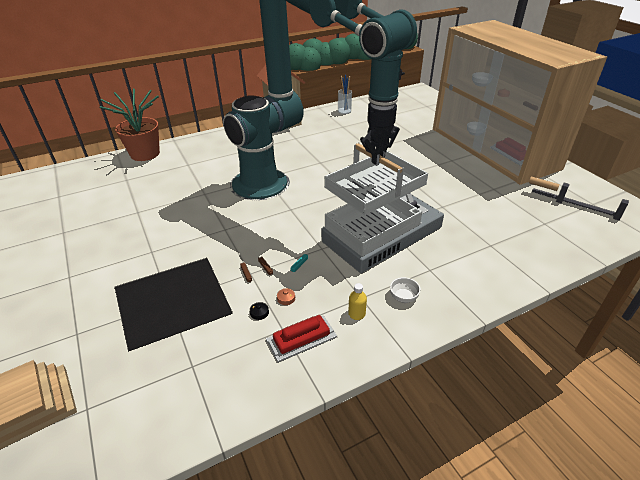

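Run:
```python
from h import *
r=cap('scene'); d=viewer.cut_out('scene','mat_top')[0]
c,_=cv2.findContours(d['region'].astype(np.uint8),0,2); c=max(c,key=cv2.contourArea)
w=back(r,c[:,0,:],.003)[:,:2]; print(cv2.minAreaRect((w*1000).astype(np.float32)))
for n in ('scene','side'):
    r=cap(n); im=cv2.cvtColor(r['image'],cv2.COLOR_BGR2HSV); cap_z=.008
    for nm in ['peg1_center','cap1_center']:
        for d in viewer.cut_out(n,nm):
            if d['p']>.3:
                ys,xs=np.nonzero(d['region']); w=back(r,np.c_[xs,ys],.012)[:,:2]; col=r['image'][d['region']].mean(0)
                print(n,nm,round(d['p'],2),col.round(),[np.round(t,1) for t in cv2.minAreaRect((w*1000).astype(np.float32))])
```

```text
((457.78125, -447.87493896484375), (281.7842102050781, 263.1318359375), 89.15711212158203)
scene peg1_center 0.68 [40. 52. 74.] [array([ 461.7, -160.2]), array([87.4, 21.7]), np.float64(0.9)]
scene cap1_center 0.79 [ 79. 106. 166.] [array([ 610.6, -159.6]), array([51.6, 67.3]), np.float64(65.1)]
scene cap1_center 0.59 [41. 42. 43.] [array([ 626.7, -244.6]), array([56. , 65.5]), np.float64(61.9)]
side peg1_center 0.76 [20. 30. 45.] [array([ 458.5, -167.4]), array([78.4, 28.7]), np.float64(2.6)]
side peg1_center 0.73 [65. 65. 10.] [array([494.6, -70.1]), array([23.3, 85.2]), np.float64(29.3)]
side cap1_center 0.94 [ 40.  62. 107.] [array([ 605.9, -164.1]), array([69.1, 49.8]), np.float64(72.9)]
side cap1_center 0.8 [23. 25. 25.] [array([ 621.3, -249.3]), array([64. , 52.1]), np.float64(71.1)]
side cap1_center 0.4 [28. 88. 99.] [array([778. ,  43.3]), array([192. ,  52.8]), np.float64(65.3)]
```

>>> step_arm(targets=[[[-0.03,-0.3,0],0],[[-0.06,-0.6,0],0],[[-0.065,-0.9,0],0],[[-0.065,-0.9,0],0],[[-0.065,-0.9,0],0],[[-0.065,-0.9,0],0],[[-0.065,-0.9,0],0],[[-0.065,-0.9,0],0],[[-0.065,-0.9,0],0],[[-0.065,-0.9,0],0],[[-0.065,-0.9,0],0],[[-0.065,-0.9,0],0],[[-0.065,-0.9,0],0],[[-0.065,-0.9,0],0],[[-0.065,-0.9,0],0],[[-0.065,-0.9,0],0],[[-0.065,-0.9,0],0],[[-0.06,-0.9,0],0],[[-0.06,-0.6,0],0],[[0,-0.4,0],0]])

```text
time: 12.3
ee_pos: [0.455, -0.4573, 0.2902]
tcp_rot: [0.0, 0.996, 0.091, -0.001]
force: [-0.4, -0.3, -4.4]
width: 0.149
```

>>> step_arm(targets=[[[0,0,-0.3],0],[[0,0,-0.6],0],[[0,0,-0.7],0],[[0,0,-0.7],0],[[0,0,-0.7],0],[[0,0,-0.6],0],[[0,0,-0.4],0],[[0,0,-0.3],0],[[0,0,-0.2],0],[[0,0,0],0],[[0,0,0],0]])

```text
time: 13.4
ee_pos: [0.4571, -0.4553, 0.1115]
tcp_rot: [0.001, 0.996, 0.092, 0.001]
force: [0.1, -0.6, -4.8]
width: 0.147
```

Need about 20 mm more, slowly.

>>> step_arm(targets=[[[0,0,-0.2],0],[[0,0,-0.15],0],[[0,0,-0.1],0],[[0,0,-0.06],0],[[0,0,0],0],[[0,0,0],0]])

```text
time: 14.0
ee_pos: [0.4566, -0.4549, 0.0906]
tcp_rot: [0.0, 0.996, 0.092, 0.0]
force: [-2.0, 1.4, 0.0]
width: 0.146
```

>>> step_arm(targets=[[[0,0,0],0],[[0,0,0],0],[[0,0,0],0],[[0,0,0],0],[[0,0,0],0],[[0,0,0.5],0],[[0,0,1],0],[[0,0,1],0],[[0,0,1],0],[[0,0,1],0],[[0,0.5,0.6],0],[[0,1,0],0],[[0,1,0],0],[[0,1,0],0],[[0,0.8,0],0],[[0,0.4,0],0],[[0,0,0],0]], grip=1)

```text
time: 15.7
ee_pos: [0.4567, -0.2653, 0.2945]
tcp_rot: [0.0, 0.996, 0.093, 0.0]
force: [-1.0, 0.0, 0.2]
width: 0.994
```

Run:
```python
from h import *
r=cap('scene','scene5')
r=cap('wrist','wrist5')
im=r['image'].astype(int)
for d in viewer.cut_out('wrist','peg1_center'):
    if d['p']>.2:
        ys,xs=np.nonzero(d['region']); w=back(r,np.c_[xs,ys],.014)[:,:2]; col=r['image'][d['region']].mean(0)
        print(round(d['p'],2),d['bbox'],col.round(),[np.round(t,1) for t in cv2.minAreaRect((w*1000).astype(np.float32))])
print(monitor.sense()['ee_pos'])
```

```text
0.94 [219.5, 144.3, 237.5, 209.6] [40. 56. 81.] [array([ 460.7, -161.1]), array([79.3, 18.3]), np.float64(4.8)]
0.61 [117.4, 115.1, 181.1, 148.9] [123. 127.  58.] [array([496.1, -64.2]), array([17.4, 82.4]), np.float64(29.8)]
[ 0.45672169 -0.26783151  0.2942343 ]
```

View pics/wrist5.png

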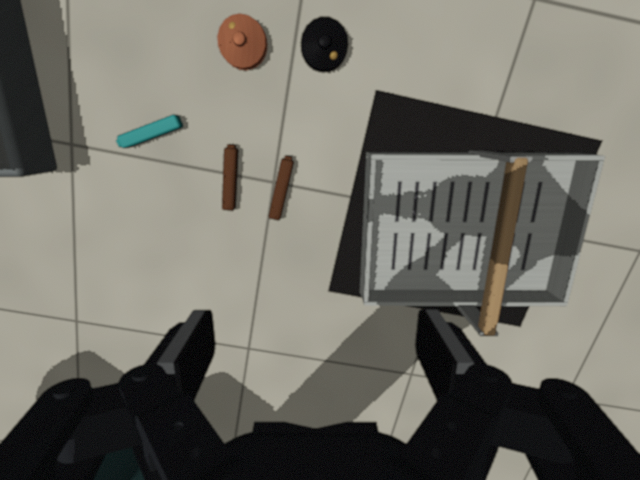

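View pics/scene5.png

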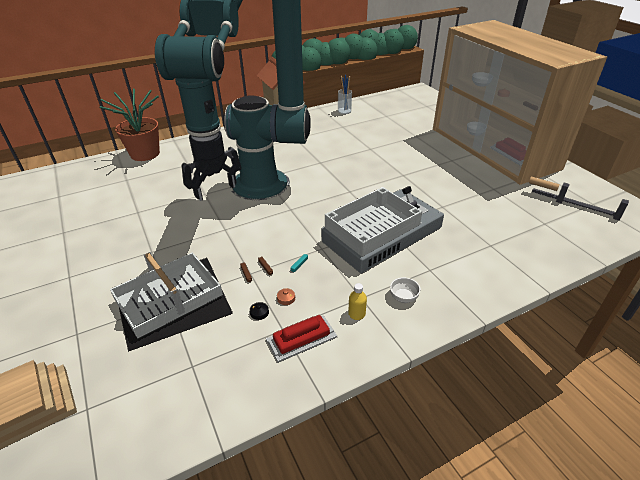

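```bash
cat > peg.py <<'E'
from h import *
def pegs(r,z=.013,verbose=True):
    im=r['image'].astype(int); hsv=cv2.cvtColor(r['image'],cv2.COLOR_BGR2HSV)
    m=((im[...,2]-im[...,0]>18)&(im[...,2]<150)&(hsv[...,1]>85)).astype(np.uint8); m=cv2.morphologyEx(m,cv2.MORPH_OPEN,np.ones((3,3)))
    n,lab,st,ce=cv2.connectedComponentsWithStats(m); out=[]
    for i in range(1,n):
        if st[i,4]<150: continue
        ys,xs=np.nonzero(lab==i); w=back(r,np.c_[xs,ys],z)[:,:2]
        c,s,a=cv2.minAreaRect((w*1000).astype(np.float32))
        if s[0]<s[1]: a+=90; s=s[::-1]
        a=(a+90)%180-90
        print(ce[i].round(),st[i,4],'c',np.round(c,1),'size',np.round(s,1),'ang',round(a,1)); out.append((c,s,a))
    return out
E
python3 - <<'E'
from peg import *
pegs(cap('wrist'))
s=monitor.sense();print(s['ee_pos'],s['force'])
E
```

```text
[242.  42.] 1883 c [ 607.  -159.4] size [52.2 51.5] ang 5.6
[228. 177.] 774 c [ 460.7 -161.2] size [77.1 15. ] ang 3.9
[280. 187.] 735 c [ 460.1 -223.9] size [77.8 14.5] ang -3.9
[503. 229.] 2413 c [ 432.3 -513.7] size [231.4  25.2] ang 10.0
[ 0.4566497  -0.26798608  0.29409011] [ 0.41257027 -0.08340549 -0.49406854]
```

>>> step_arm(targets=[[[0.03,0.8,-0.5],-0.5],[[0.03,0.9,-0.9],-0.5],[[0.03,0.9,-0.9],-0.32],[[0,0.1,-0.9],0],[[0,0,-0.9],0],[[0,0,-0.9],0],[[0,0,-0.7],0],[[0,0,0],0],[[0,0,0],0]], grip=0)

```text
time: 16.8
ee_pos: [0.46, -0.1609, 0.0673]
tcp_rot: [-0.0, 0.999, 0.034, -0.001]
force: [0.0, 0.2, 0.6]
width: 0.5
```

Run:
```python
from peg import *
pegs(cap('wrist','wrist6'),.012)
s=monitor.sense();print(s['ee_pos'],s['force'],s['tcp_rot'],s['width'])
```

```text
[331.  19.] 3156 c [ 589.6 -159.3] size [48.  19.3] ang -86.1
[315. 262.] 2809 c [ 460.8 -160.6] size [79.5 14.3] ang 3.9
[419. 269.] 2696 c [ 459.9 -222.8] size [80.1 17.3] ang -4.0
[ 0.46126906 -0.16127027  0.06857446] [ 0.35118191 -0.04090803  0.36539253] [3.80633353e-04 9.99414230e-01 3.42126828e-02 7.37717742e-04] 0.49906691474133613
```

View pics/wrist6.png

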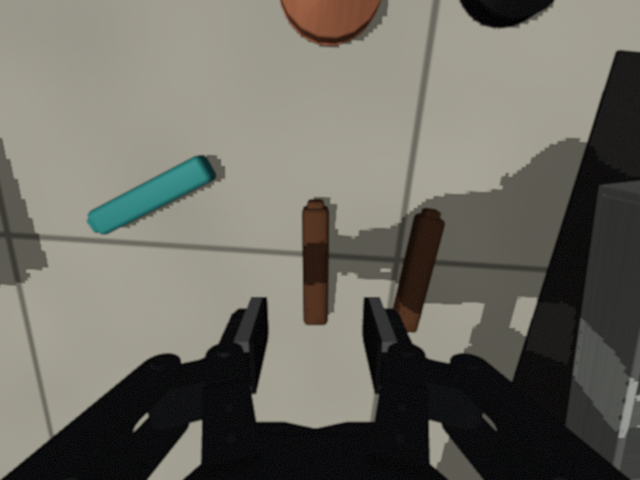

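>>> step_arm(targets=[[[0,0,-0.5],0],[[0,0,-0.5],0],[[0,0,-0.35],0],[[0,0,-0.2],0],[[0,0,0],0]])

```text
time: 17.35
ee_pos: [0.46, -0.1602, 0.0052]
tcp_rot: [-0.0, 0.999, 0.035, -0.0]
force: [-0.3, 0.6, 1.1]
width: 0.502
```

>>> step_arm(targets=[[[0,0,0],0],[[0,0,0],0],[[0,0,0],0],[[0,0,0],0],[[0,0,0],0],[[0,0,0.4],0],[[0,0,0.9],0],[[0,0,0.9],0],[[0,0,0.9],0],[[0,0,0.9],0],[[0,0,0.9],0],[[0,0,0.3],0],[[0,0,0],0]], grip=-1, squeeze=60)

```text
time: 18.65
ee_pos: [0.4615, -0.1607, 0.2156]
tcp_rot: [0.001, 0.999, 0.035, 0.002]
force: [-1.1, -1.0, 0.3]
width: 0.171
```

Run:
```python
from peg import *
r=cap('wrist','wrist7')
s=monitor.sense();print(s['ee_pos'],s['force'],s['tcp_rot'],s['width'])
```

```text
[ 0.46021789 -0.16018365  0.21340523] [-0.1463728   0.68407371 -0.84959672] [1.95690631e-04 9.99398470e-01 3.46764245e-02 4.53799511e-04] 0.1713084880492639
```

View pics/wrist7.png

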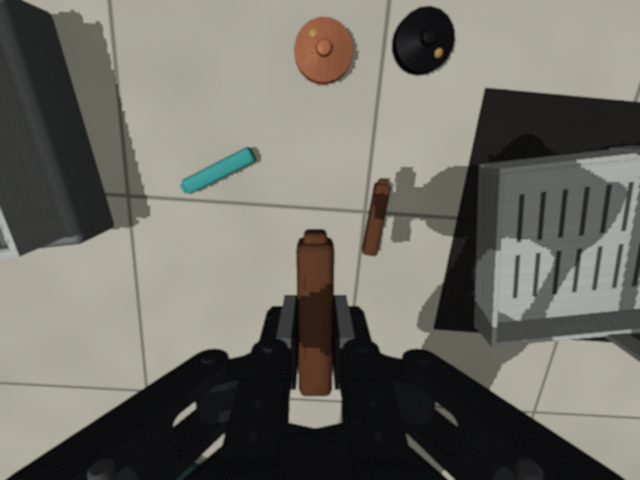

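>>> step_arm(targets=[[[0.14,0.6,0],0.32],[[0.14,0.92,0],0.5],[[0.14,0.92,0],0.5],[[0.14,0.92,0],0],[[0.14,0.92,0],0],[[0.14,0.92,0],0],[[0.14,0.92,0],0],[[0.14,0.92,0],0],[[0.14,0.92,0],0],[[0,0,-0.5],0],[[0,0,-0.8],0],[[0,0,-0.8],0],[[0,0,-0.6],0],[[0,0,0],0],[[0,0,0],0]])

```text
time: 20.2
ee_pos: [0.5087, 0.1578, 0.1032]
tcp_rot: [0.0, 0.996, 0.092, -0.002]
force: [-0.5, 0.7, 0.2]
width: 0.161
```

Run:
```python
from peg import *
r=cap('wrist','wrist8')
s=monitor.sense();print(s['ee_pos'],s['force'],s['tcp_rot'],s['width'])
```

```text
[0.51015199 0.15809262 0.10490726] [0.73794908 0.47657502 0.36207309] [ 1.17548199e-04  9.95749403e-01  9.21013104e-02 -6.79538982e-04] 0.16201242457504558
```

View pics/wrist8.png

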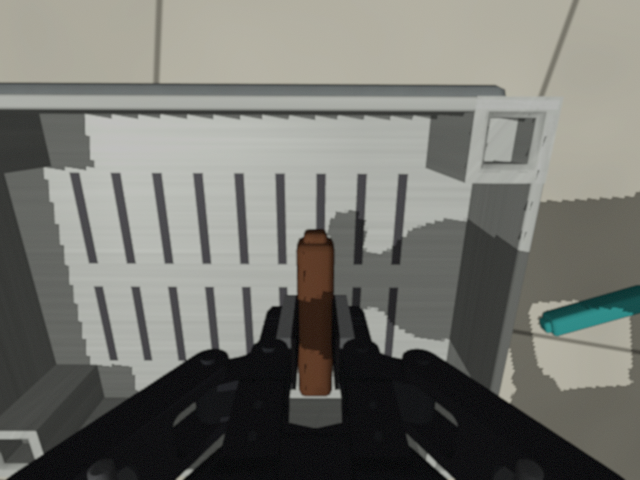

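>>> step_arm(targets=[[[0,0,-0.4],0],[[0,0,-0.25],0],[[0,0,-0.1],0],[[0,0,0],0]])

```text
time: 20.65
ee_pos: [0.5103, 0.1581, 0.0753]
tcp_rot: [0.0, 0.996, 0.092, -0.0]
force: [0.4, 0.2, -0.3]
width: 0.161
```

>>> step_arm(targets=[[[0,0,0],0],[[0,0,0],0],[[0,0,0],0],[[0,0,0.3],0],[[0,0,1],0],[[0,0,1],0],[[0,0,1],0],[[0,0,1],0],[[0,0,0.5],0],[[0,0,0],0],[[0,0,0],0]], grip=0)

```text
time: 21.75
ee_pos: [0.5106, 0.1583, 0.2682]
tcp_rot: [-0.0, 0.996, 0.092, 0.001]
force: [0.5, 1.0, -0.2]
width: 0.499
```

Run:
```python
from peg import *
r=cap('wrist','wrist9');pegs(r,.078)
r=cap('side','side9');pegs(r)
s=monitor.sense();print(s['ee_pos'],s['force'],s['tcp_rot'],s['width'])
```

```text
[528.   7.] 811 c [713.1  15.5] size [49.1 13.5] ang -79.4
[633.  25.] 520 c [718.7 -68.5] size [32.4 14.5] ang 26.7
[608. 169.] 1606 c [ 604.9 -101. ] size [50.8 41.8] ang -88.5
[315. 214.] 1064 c [510.6 158.2] size [78.9 13.3] ang 11.0
[604. 294.] 970 c [ 481.7 -155.8] size [64.9 20. ] ang -4.0
[107.  54.] 7871 c [ 158.4 2585.3] size [3528.2 1314.9] ang -82.3
[534. 277.] 39755 c [1157.5   -2.9] size [1204.8  439.8] ang -89.9
[374. 262.] 656 c [767.7  21.2] size [144.3  47.2] ang 69.0
[408. 316.] 1598 c [ 763.1 -171.6] size [160.1  66.9] ang 89.9
[335. 328.] 451 c [ 605.9 -163.9] size [60.5 49.6] ang 72.9
[270. 367.] 320 c [ 458.3 -228.6] size [76.2 22.1] ang -6.2
[298. 441.] 1517 c [ 471.1 -393.7] size [213.5  26. ] ang 11.7
[0.50942195 0.15798179 0.26582514] [-0.40053417  0.82534341 -0.25782457] [ 2.21775267e-04  9.95742999e-01  9.21624506e-02 -1.38297889e-03] 0.49944859481331927
```

View pics/wrist9.png

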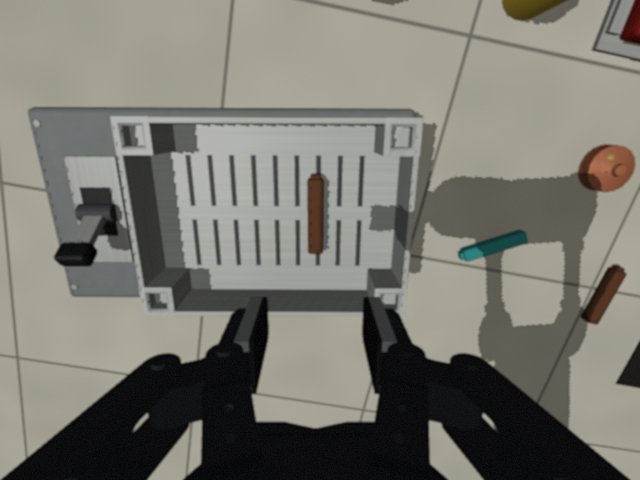

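Run:
```python
from h import *
from scipy.optimize import least_squares
r=cap('wrist')
uv=np.array([(133,135),(402,136),(389,298),(159,299)],float)
t=back(r,uv,.114);print(t.round(4),t.mean(0).round(4),[np.linalg.norm(t[i]-t[i-1]).round(3) for i in range(4)])
v=t[0]+t[3]-t[1]-t[2]; print(np.degrees(np.arctan2(v[1],v[0]))-90); v=t[0]+t[1]-t[2]-t[3];print(np.degrees(np.arctan2(v[1],v[0])))
cv2.imwrite('pics/c5.png',cv2.resize(r['image'][95:330,20:430],None,fx=1.9,fy=1.9,interpolation=2))
```

```text
[[0.5557 0.3154 0.114 ]
 [0.5947 0.1029 0.114 ]
 [0.4523 0.077  0.114 ]
 [0.4118 0.2882 0.114 ]] [0.5036 0.1959 0.114 ] [np.float64(0.147), np.float64(0.216), np.float64(0.145), np.float64(0.215)]
10.631647834186452
10.501704379567672
```

>>> step_arm(targets=[[[-0.1,-0.6,0],-0.6],[[-0.12,-0.95,0],-0.6],[[-0.12,-0.95,0],-0.6],[[-0.12,-0.95,0],-0.6],[[-0.12,-0.95,0],-0.5],[[-0.12,-0.95,0],0],[[-0.12,-0.95,0],0],[[-0.12,-0.95,-0.5],0],[[-0.12,-0.95,-1],0],[[-0.12,-0.9,-1],0],[[-0.12,-0.45,-1],0],[[0,0,-1],0],[[0,0,-0.5],0],[[0,0,0],0],[[0,0,0],0]])

```text
time: 23.4
ee_pos: [0.4585, -0.2169, 0.0733]
tcp_rot: [-0.001, 0.999, -0.034, -0.001]
force: [-0.1, -0.1, -0.6]
width: 0.5
```

Run:
```python
from peg import *
r=cap('wrist','wrist10');pegs(r,.012)
s=monitor.sense();print(s['ee_pos'],s['force'],s['tcp_rot'],s['width'])
```

```text
[200.  24.] 2747 c [ 591.2 -165.2] size [38.9 23.6] ang 86.1
[326. 257.] 2737 c [ 460. -224.] size [80.5 14.4] ang -3.9
[ 0.45974594 -0.21748068  0.07472587] [ 0.39754581 -0.17194877  0.45520502] [ 7.33661504e-05  9.99417233e-01 -3.41345405e-02  1.48439251e-04] 0.5022276484703817
```

View pics/wrist10.png

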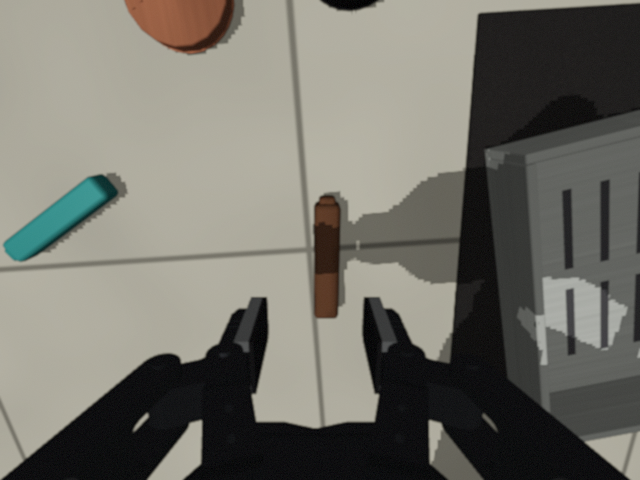

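>>> step_arm(targets=[[[0,-0.16,0],0],[[0,0,-0.5],0],[[0,0,-0.5],0],[[0,0,-0.4],0],[[0,0,-0.3],0],[[0,0,0],0],[[0,0,0],0]])

```text
time: 24.15
ee_pos: [0.46, -0.2242, 0.0071]
tcp_rot: [0.0, 0.999, -0.034, 0.001]
force: [0.1, 1.3, -0.2]
width: 0.502
```

>>> step_arm(targets=[[[0,0,0],0],[[0,0,0],0],[[0,0,0],0],[[0,0,0],0],[[0,0,0],0],[[0,0,0.4],0],[[0,0,0.9],0],[[0,0,0.9],0],[[0,0,0.9],0],[[0,0,0.9],0],[[0,0,0.9],0],[[0,0,0.3],0],[[0,0,0],0]], grip=-1)

```text
time: 25.45
ee_pos: [0.4607, -0.2245, 0.2166]
tcp_rot: [0.001, 0.999, -0.034, 0.002]
force: [-0.2, 0.6, -0.4]
width: 0.162
```

Run:
```python
from peg import *
r=cap('wrist','wrist11')
s=monitor.sense();print(s['ee_pos'],s['force'],s['tcp_rot'],s['width'])
```

```text
[ 0.45944769 -0.22383801  0.21433762] [ 0.4255256   0.39486183 -0.75341535] [ 2.26137903e-04  9.99413204e-01 -3.42488804e-02  4.58568785e-04] 0.1666513313668008
```

View pics/wrist11.png

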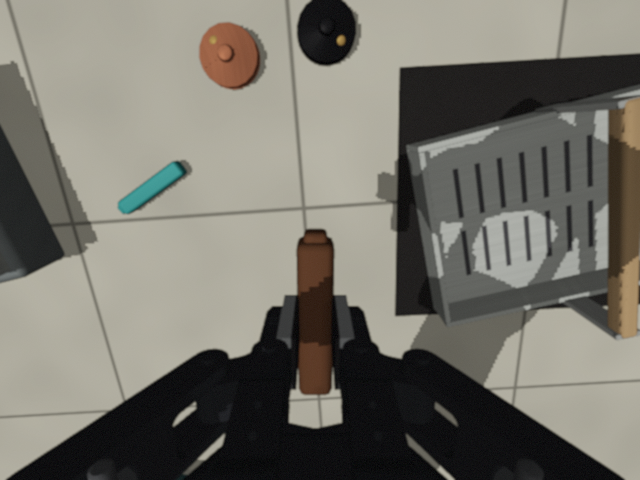

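>>> step_arm(targets=[[[0.08,0.6,0],0.48],[[0.08,0.98,0],0.6],[[0.08,0.98,0],0.6],[[0.08,0.98,0],0.6],[[0.08,0.98,0],0.6],[[0.08,0.98,0],0],[[0.08,0.98,0],0],[[0.08,0.98,0],0],[[0.08,0.98,0],0],[[0.08,0.98,0],0],[[0.08,0.98,0],0],[[0.08,0.85,0],0],[[0,0,-0.5],0],[[0,0,-0.8],0],[[0,0,-0.8],0],[[0,0,-0.6],0],[[0,0,0],0],[[0,0,0],0]])

```text
time: 27.3
ee_pos: [0.496, 0.2255, 0.104]
tcp_rot: [0.001, 0.996, 0.091, -0.002]
force: [-0.2, 0.0, 0.7]
width: 0.162
```

Run:
```python
from peg import *
r=cap('wrist','wrist12')
s=monitor.sense();print(s['ee_pos'],s['force'],s['tcp_rot'],s['width'])
```

```text
[0.49742302 0.22603536 0.10576754] [ 0.23266944 -0.40180425  0.25512861] [ 1.87197784e-04  9.95830342e-01  9.12221372e-02 -6.45962209e-04] 0.1643510732898163
```

View pics/wrist12.png

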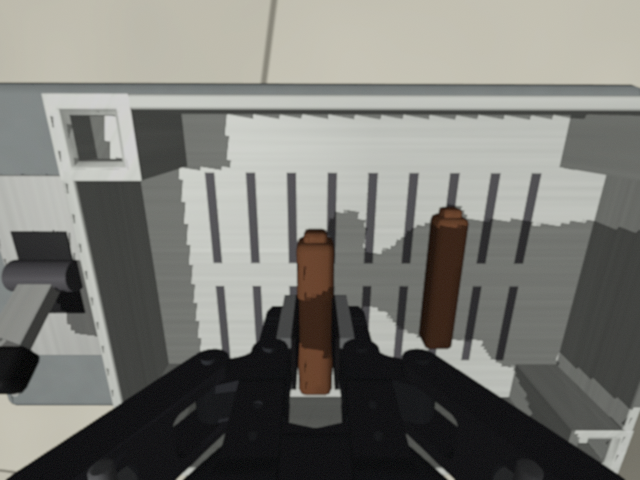

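>>> step_arm(targets=[[[0,0,-0.4],0],[[0,0,-0.27],0],[[0,0,-0.12],0],[[0,0,0],0]])

```text
time: 27.75
ee_pos: [0.4974, 0.226, 0.0744]
tcp_rot: [0.0, 0.996, 0.091, -0.0]
force: [-0.6, 1.0, -0.7]
width: 0.166
```

>>> step_arm(targets=[[[0,0,0],0],[[0,0,0],0],[[0,0,0],0],[[0,0,0.3],0],[[0,0,1],0],[[0,0,1],0],[[0,0,1],0],[[0,0,1],0],[[0,-0.3,0.5],0],[[0,-0.3,0],0],[[0,0,0],0]], grip=0)

```text
time: 28.85
ee_pos: [0.4978, 0.2011, 0.2675]
tcp_rot: [0.0, 0.996, 0.091, 0.001]
force: [-0.2, 0.2, -0.8]
width: 0.498
```

Run:
```python
from peg import *
r=cap('wrist','wrist13');pegs(r,.078)
s=monitor.sense();print(s['ee_pos'],s['force'],s['tcp_rot'],s['width'])
```

```text
[571.   5.] 453 c [708.1  26. ] size [40.   8.4] ang -79.6
[629. 165.] 530 c [596.9 -77.9] size [40.3 18. ] ang 26.6
[360. 208.] 1141 c [510.7 158.9] size [78.  14.5] ang 10.6
[290. 210.] 1156 c [497.9 226.1] size [77.1 15.1] ang 10.5
[0.49712355 0.20144885 0.26602713] [-0.03916464  0.16804161  0.07209465] [ 5.25213984e-05  9.95884415e-01  9.06310036e-02 -5.00870761e-04] 0.4959692012995791
```

View pics/wrist13.png

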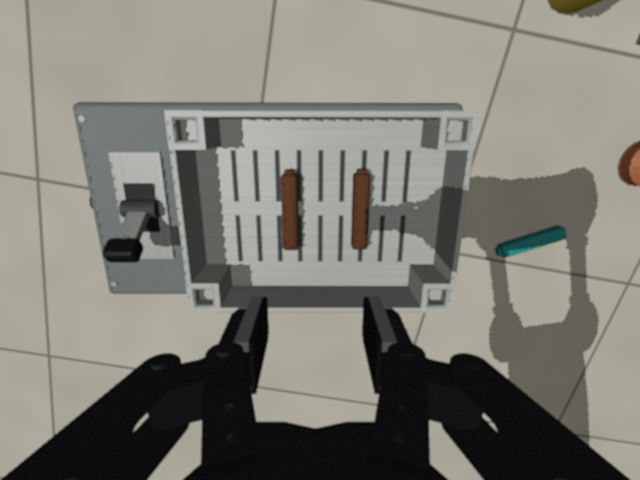

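Run:
```python
from h import *
r=cap('wrist')
uv=np.array([(186,131),(458,132),(434,294),(206,294)],float)
t=back(r,uv,.114);print(t.round(4),t.mean(0).round(4))
v=t[0]+t[3]-t[1]-t[2]; print(np.degrees(np.arctan2(v[1],v[0]))-90); v=t[0]+t[1]-t[2]-t[3];print(np.degrees(np.arctan2(v[1],v[0])))
cv2.imwrite('pics/c5.png',cv2.resize(r['image'][95:320,160:490],None,fx=2.4,fy=2.4,interpolation=2))
```

```text
[[0.5549 0.3173 0.114 ]
 [0.5936 0.1028 0.114 ]
 [0.4515 0.0806 0.114 ]
 [0.4132 0.2893 0.114 ]] [0.5033 0.1975 0.114 ]
10.321301929296595
10.033177388119752
```

View pics/c5.png

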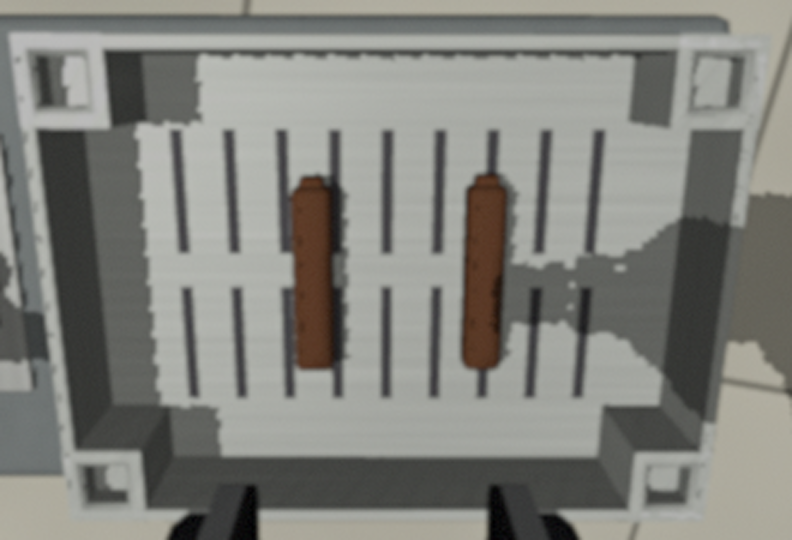

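>>> step_arm(targets=[[[-0.05,-0.5,0],0],[[-0.06,-0.95,0],0],[[-0.06,-0.95,0],0],[[-0.06,-0.95,0],0],[[-0.06,-0.95,0],0],[[-0.06,-0.95,0],0],[[-0.06,-0.95,0],0],[[-0.06,-0.95,0],0],[[-0.06,-0.95,0],0],[[-0.06,-0.95,0],0],[[-0.06,-0.95,0],0],[[-0.06,-0.95,0],0],[[-0.06,-0.95,0],0],[[-0.06,-0.95,0],0],[[-0.06,-0.95,0],0],[[-0.06,-0.95,0],0],[[-0.06,-0.95,0],0],[[0,-0.6,0],0],[[0,0,0],0],[[0,0,0],0]], grip=1)

```text
time: 30.95
ee_pos: [0.4568, -0.4491, 0.2642]
tcp_rot: [-0.002, 0.996, 0.091, -0.001]
force: [0.2, 0.4, -0.6]
width: 0.999
```

Run:
```python
from h import *
r=cap('wrist','wrist14')
s=monitor.sense();print(s['ee_pos'],s['force'],s['tcp_rot'],s['width'])
```

```text
[ 0.45702856 -0.44853649  0.26475161] [-0.01813447 -0.00147038  0.51168235] [-1.59814846e-03  9.95824096e-01  9.12748229e-02 -8.49829570e-04] 0.9971376471247372
```

View pics/wrist14.png

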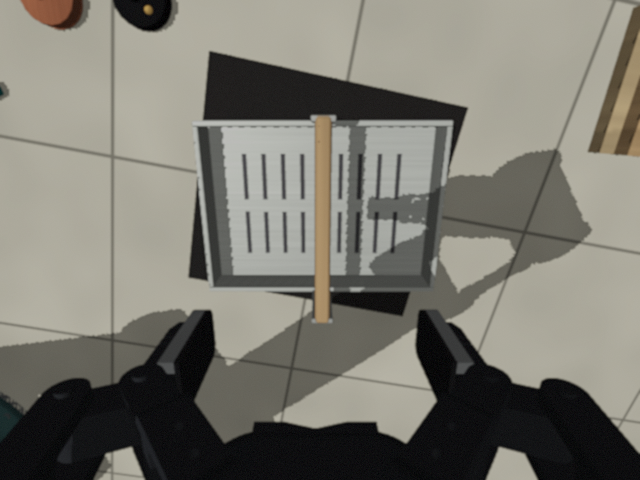

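>>> step_arm(targets=[[[0,-0.16,-0.5],0],[[0,0,-0.9],0],[[0,0,-0.9],0],[[0,0,-0.8],0],[[0,0,-0.7],0],[[0,0,-0.4],0],[[0,0,-0.15],0],[[0,0,0],0],[[0,0,0],0]])

```text
time: 31.9
ee_pos: [0.4584, -0.4569, 0.0944]
tcp_rot: [0.001, 0.996, 0.091, 0.001]
force: [-0.3, -0.4, 0.1]
width: 1.004
```

Run:
```python
from h import *
r=cap('wrist','wrist15')
for i in range(3):
    s=monitor.sense();print(s['ee_pos'],s['force'],s['tcp_rot'],s['width'])
```

```text
[ 0.45845731 -0.45717037  0.09478568] [ 0.92095479  0.15804988 -0.22289967] [0.00135157 0.995816   0.09136501 0.00104502] 0.9999285341617562
[ 0.45845731 -0.45717037  0.09478568] [ 0.92095479  0.15804988 -0.22289967] [0.00135157 0.995816   0.09136501 0.00104502] 0.9999285341617562
[ 0.45845731 -0.45717037  0.09478568] [ 0.92095479  0.15804988 -0.22289967] [0.00135157 0.995816   0.09136501 0.00104502] 0.9999285341617562
```

View pics/wrist15.png

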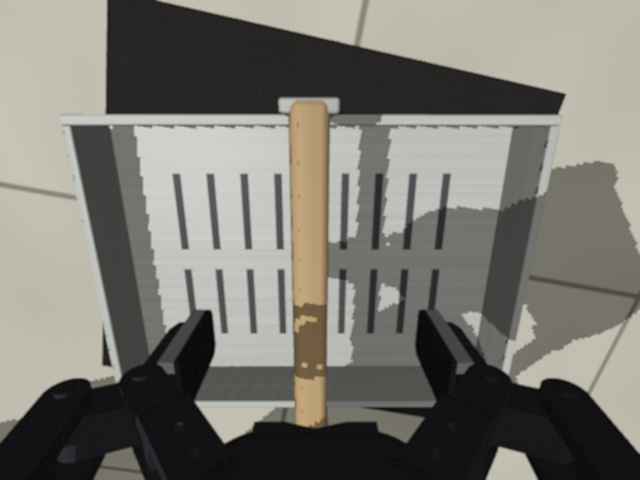

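>>> step_arm(targets=[[[-0.04,0.05,-0.09],0],[[0,0,0],0],[[0,0,0],0]])

```text
time: 32.25
ee_pos: [0.4557, -0.4543, 0.0895]
tcp_rot: [0.0, 0.996, 0.091, 0.0]
force: [0.3, -0.7, -0.9]
width: 1.001
```

>>> step_arm(targets=[[[0,0,0],0],[[0,0,0],0],[[0,0,0],0],[[0,0,0],0],[[0,0,0],0],[[0,0,0],0],[[0,0,0],0],[[0,0,0],0]], grip=-1, squeeze=90)

```text
time: 33.05
ee_pos: [0.4559, -0.4543, 0.0893]
tcp_rot: [0.0, 0.996, 0.091, 0.0]
force: [-0.1, 0.0, 1.8]
width: 0.143
```

>>> step_arm(targets=[[[0,0,0.2],0],[[0,0,0.4],0],[[0,0,0.7],0],[[0,0,0.8],0],[[0,0,0.8],0],[[0,0,0.8],0],[[0,0,0.7],0],[[0,0,0.5],0],[[0,0,0.2],0],[[0,0,0],0],[[0,0,0],0],[[0,0,0],0]])

```text
time: 34.25
ee_pos: [0.4549, -0.4533, 0.2907]
tcp_rot: [-0.002, 0.996, 0.091, -0.001]
force: [0.6, 0.3, -6.1]
width: 0.148
```

Run:
```python
from h import *
r=cap('wrist','wrist16'); cap('scene','scene16'); cap('side','side16')
s=monitor.sense();print(s['ee_pos'],s['force'],s['ft_torque'],s['tcp_rot'],s['width'])
```

```text
[ 0.45528322 -0.45369588  0.29138296] [ 1.00105688 -1.21516675 -5.59416625] [ 0.02019142 -0.04985275 -0.05658635] [-1.08334532e-03  9.95825126e-01  9.12713607e-02 -8.26557773e-04] 0.1469186545111576
```

View pics/wrist16.png

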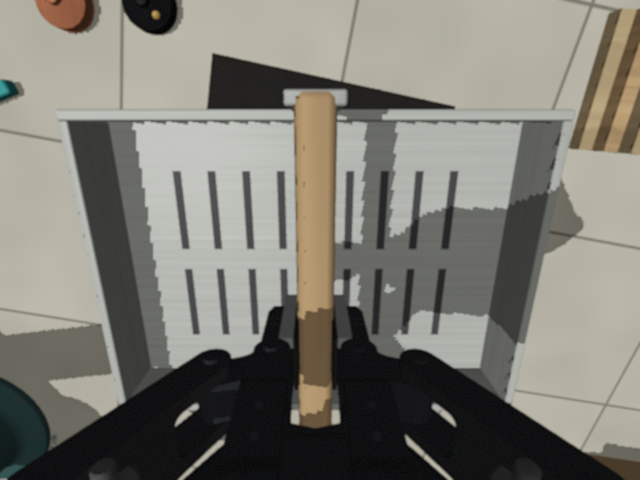

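View pics/wrist4.png

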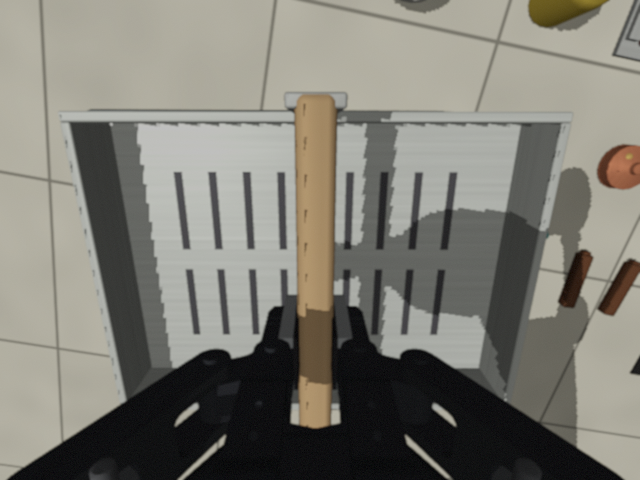

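View pics/scene16.png

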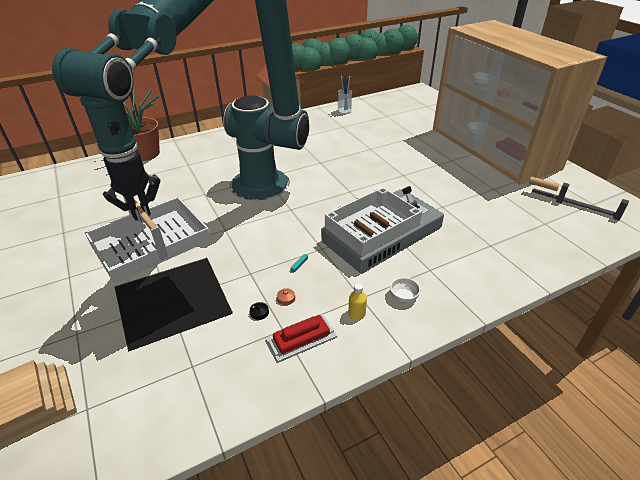

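>>> step_arm(targets=[[[0.03,0.3,0],0],[[0.06,0.6,0],0],[[0.065,0.9,0],0],[[0.065,0.9,0],0],[[0.065,0.9,0],0],[[0.065,0.9,0],0],[[0.065,0.9,0],0],[[0.065,0.9,0],0],[[0.065,0.9,0],0],[[0.065,0.9,0],0],[[0.065,0.9,0],0],[[0.065,0.9,0],0],[[0.065,0.9,0],0],[[0.065,0.9,0],0],[[0.065,0.9,0],0],[[0.065,0.9,0],0],[[0.065,0.9,0],0],[[0.065,0.9,0],0],[[0.04,0.6,0],0],[[0,0.3,0],0]])

```text
time: 36.4
ee_pos: [0.5017, 0.1963, 0.293]
tcp_rot: [-0.0, 0.996, 0.093, -0.0]
force: [-0.5, 0.0, -5.3]
width: 0.142
```

>>> step_arm(targets=[[[0,0,-0.2],0],[[0,0,-0.4],0],[[0,0,-0.4],0],[[0,0,-0.3],0],[[0,0,-0.2],0],[[0,0,0],0],[[0,0,0],0],[[0,0,0],0]])

```text
time: 37.2
ee_pos: [0.5033, 0.1939, 0.234]
tcp_rot: [-0.0, 0.996, 0.091, 0.001]
force: [-1.4, -0.1, -3.9]
width: 0.145
```

Run:
```python
from h import *
for i in range(5):
    r=cap('wrist')
    s=monitor.sense();print(s['ee_pos'],s['force'],s['tcp_rot'],s['width'])
cv2.imwrite('pics/wrist17.png',r['image'])
r=cap('scene');cv2.imwrite('pics/c6.png',cv2.resize(r['image'][120:290,290:470],None,fx=3.4,fy=3.4,interpolation=2))
```

```text
[0.50324908 0.19396906 0.23412454] [-0.15271671 -0.84693053 -4.86701339] [-2.08636764e-04  9.95832283e-01  9.11986514e-02  9.08862576e-04] 0.14550517866237803
[0.50321371 0.1939923  0.23409464] [-0.47953724  0.06308576 -3.98351677] [-1.96211518e-04  9.95826102e-01  9.12661493e-02  9.08840944e-04] 0.14678491819462586
[0.50306005 0.19399417 0.23399623] [ 0.93179419 -0.21599272 -5.38451079] [-1.80319334e-04  9.95824302e-01  9.12870410e-02  7.76492767e-04] 0.14253655870010631
[0.50295474 0.19399166 0.23384609] [-0.69781688  0.09244683 -4.82848528] [-1.62349893e-04  9.95825044e-01  9.12799095e-02  6.59089951e-04] 0.14013467612933497
[0.50283277 0.19396632 0.23370545] [ 0.58771957  1.01012189 -4.69918891] [-1.25871479e-04  9.95819504e-01  9.13411603e-02  5.39517712e-04] 0.14407089421291627
```

View pics/wrist17.png

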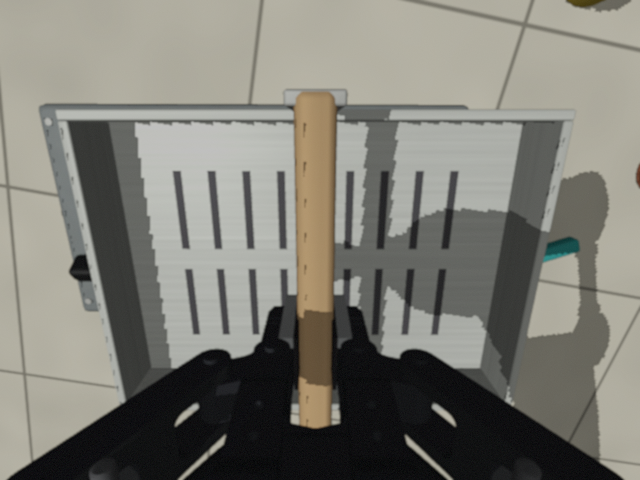

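View pics/c6.png

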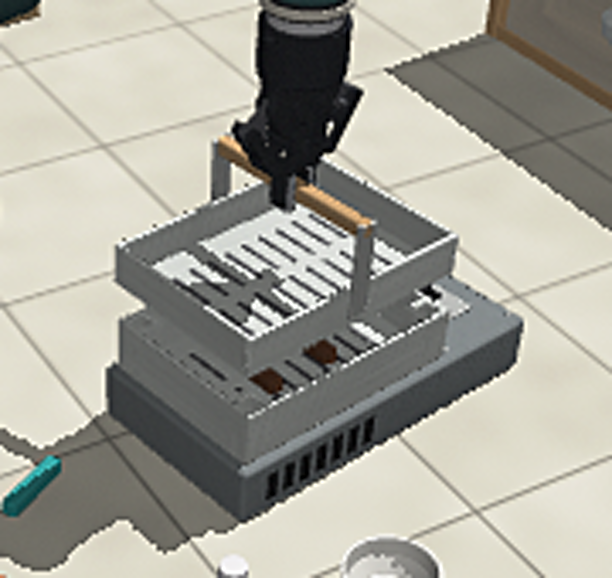

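>>> step_arm(targets=[[[0,0.08,-0.2],0],[[0,0,-0.3],0],[[0,0,-0.2],0],[[0,0,0],0],[[0,0,0],0],[[0,0,0],0]])

```text
time: 38.1
ee_pos: [0.5028, 0.1971, 0.2053]
tcp_rot: [-0.0, 0.996, 0.091, 0.0]
force: [0.4, -0.0, -4.4]
width: 0.145
```

Run:
```python
from h import *
for i in range(6):
    r=cap('wrist')
    s=monitor.sense();print(s['ee_pos'],s['force'],s['tcp_rot'],s['width'])
```

```text
[0.5029276  0.19711451 0.20555951] [-0.41808326  0.07150142 -4.67898952] [-9.55786517e-05  9.95827798e-01  9.12512697e-02  4.39949480e-04] 0.14793539084794816
[0.50298032 0.19711718 0.20567519] [ 0.00695956  0.46363205 -4.77812755] [-1.26847331e-04  9.95830749e-01  9.12185005e-02  5.37170115e-04] 0.14017532647978975
[0.50294747 0.19710639 0.20568562] [ 0.1143181   0.23301308 -5.18047739] [-1.34349118e-04  9.95830081e-01  9.12257392e-02  5.44423280e-04] 0.15109499474545252
[0.50287937 0.19710002 0.20563053] [ 0.25980921 -0.06398385 -5.00344065] [-1.14895618e-04  9.95828246e-01  9.12461645e-02  4.78981216e-04] 0.14667765680347725
[0.50280672 0.19706177 0.20553746] [-0.05196031  0.13742837 -4.86640455] [-8.36174123e-05  9.95830478e-01  9.12222689e-02  3.87439175e-04] 0.14447050469454212
[0.5027523  0.1970255  0.20546671] [-0.29154385  0.01425281 -5.70538468] [-6.64628949e-05  9.95830922e-01  9.12176946e-02  3.21761936e-04] 0.1491744540020441
```

Descend slowly with force check.

>>> step_arm(targets=[[[0,0,-0.08],0],[[0,0,-0.08],0],[[0,0,-0.08],0],[[0,0,0],0],[[0,0,0],0]])

```text
time: 38.9
ee_pos: [0.5023, 0.197, 0.1952]
tcp_rot: [0.0, 0.996, 0.091, -0.0]
force: [-0.5, 0.4, -4.6]
width: 0.145
```

>>> step_arm(targets=[[[0,0,-0.06],0],[[0,0,-0.06],0],[[0,0,0],0],[[0,0,0],0]])

```text
time: 39.3
ee_pos: [0.5024, 0.197, 0.1906]
tcp_rot: [0.0, 0.996, 0.091, -0.0]
force: [0.7, 0.1, -5.1]
width: 0.15
```

>>> step_arm(targets=[[[0,0,-0.04],0],[[0,0,-0.03],0],[[0,0,0],0],[[0,0,0],0]])

```text
time: 39.7
ee_pos: [0.5027, 0.1971, 0.1903]
tcp_rot: [-0.0, 0.996, 0.091, 0.0]
force: [-5.2, -2.0, 6.4]
width: 0.148
```

>>> step_arm(targets=[[[0,0,0],0],[[0,0,0],0],[[0,0,0],0],[[0,0,0],0],[[0,0,0],0],[[0,0,0.5],0],[[0,0,1],0],[[0,0,1],0],[[-0.5,-0.3,0.5],0],[[-0.5,-0.3,0],0],[[0,0,0],0]], grip=1)

```text
time: 40.8
ee_pos: [0.4616, 0.1724, 0.3092]
tcp_rot: [-0.0, 0.996, 0.091, 0.001]
force: [0.3, -0.2, -0.2]
width: 1.0
```

Run:
```python
from h import *
r=cap('wrist','wrist18')
s=monitor.sense();print(s['ee_pos'],s['force'],s['tcp_rot'],s['width'])
r=cap('scene','scene18');cv2.imwrite('pics/c7.png',cv2.resize(r['image'][160:290,310:460],None,fx=4,fy=4,interpolation=2))
r=cap('side','side18');cv2.imwrite('pics/c8.png',cv2.resize(r['image'][150:290,180:330],None,fx=4,fy=4,interpolation=2))
```

```text
[0.46228223 0.17281801 0.30836627] [ 0.67124491  0.27272805 -0.12966127] [-2.01383128e-04  9.95844441e-01  9.10671935e-02  7.58251560e-04] 1.0023097013115712
```

View pics/c7.png

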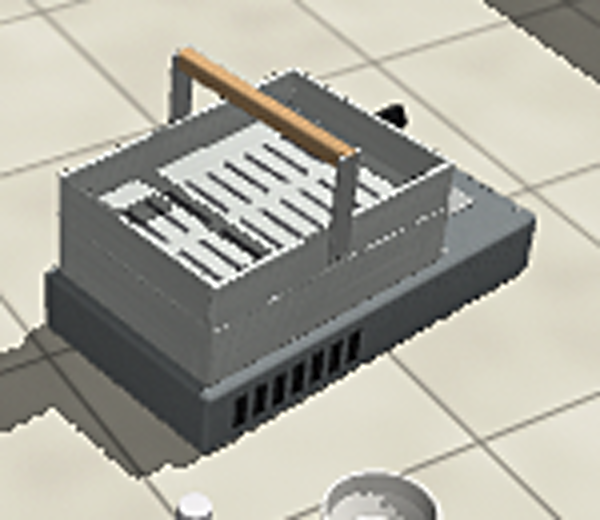

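View pics/c8.png

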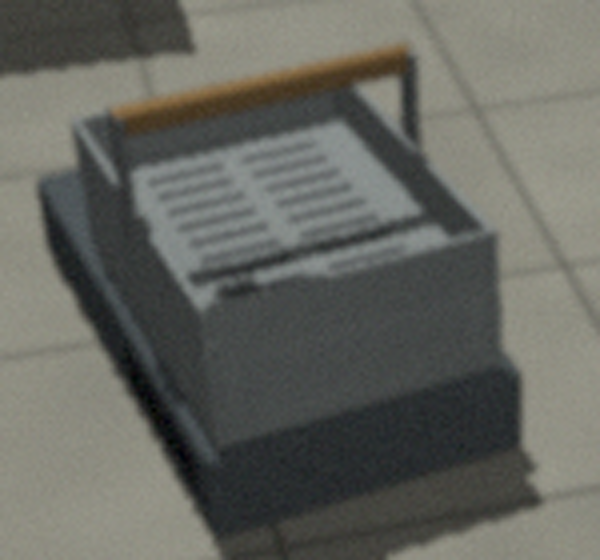

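View pics/wrist18.png

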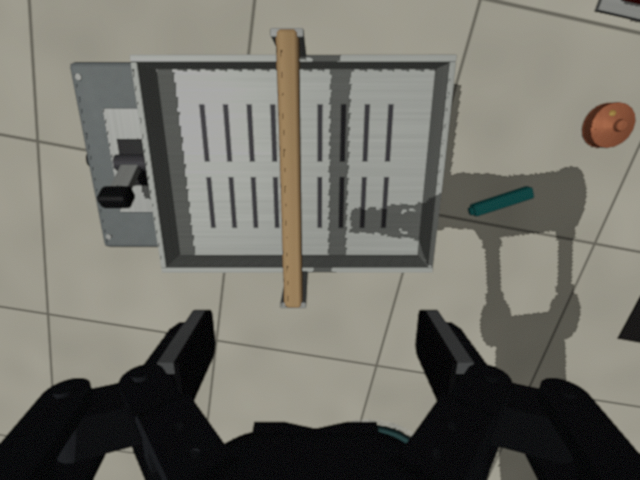

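Run:
```python
from h import *
s=monitor.sense();print(s['joint_positions'].round(3))
a=cv2.imread('pics/scene0.png').astype(int)[160:290,310:460];b=cv2.imread('pics/scene18.png').astype(int)[160:290,310:460]
def w(i): m=(i[...,2]-i[...,0]>60); ys,xs=np.nonzero(m);return xs.mean().round(2),ys.mean().round(2),len(xs)
print(w(a),w(b))
```

```text
[ 0.308 -0.123  1.878  0.     1.387  1.696]
(np.float64(66.2), np.float64(25.17), 138) (np.float64(66.26), np.float64(25.08), 138)
```

>>> step_arm(targets=[[[0.1,-0.3,0],1],[[0.2,-0.47,0],1],[[0.2,-0.47,0],1],[[0.2,-0.47,0],1],[[0.2,-0.47,0],1],[[0.2,-0.47,0],1],[[0.2,-0.47,0],1],[[0.2,-0.47,0],1],[[0.2,-0.47,-0.2],1],[[0.2,-0.47,-0.2],1],[[0.2,-0.47,-0.2],1],[[0.2,-0.47,-0.2],1],[[0.2,-0.47,-0.2],1],[[0.2,-0.47,-0.2],1],[[0.2,-0.47,-0.3],1],[[0.2,-0.47,-0.3],1],[[0.2,-0.47,-0.4],1],[[0.2,-0.47,-0.5],1],[[0,0,0],0],[[0,0,0],0]])

```text
time: 42.95
ee_pos: [0.6022, -0.1584, 0.1979]
tcp_rot: [-0.002, 0.64, 0.768, -0.0]
force: [0.1, -0.1, -0.4]
width: 1.0
```

Run:
```python
from peg import *
r=cap('wrist','wrist19');pegs(r,.012)
s=monitor.sense();print(s['ee_pos'],s['force'],s['tcp_rot'],s['width'],s['joint_positions'].round(2))
print([(d['p'],d['bbox']) for d in viewer.cut_out('wrist','cap1_center')])
```

```text
[537.  78.] 4881 c [768.1  -4.7] size [82.9 55.6] ang 31.7
[321. 221.] 1626 c [ 608.2 -158.2] size [52.4 49.4] ang -80.6
[473. 260.] 8588 c [ 764.8 -185.2] size [148.3  68.9] ang 89.9
[620. 372.] 5217 c [ 963.2 -282.9] size [242.   61.2] ang -63.6
[ 0.60268562 -0.15817553  0.19917665] [0.15977732 0.37948629 0.0388774 ] [-7.73770922e-04  6.40118746e-01  7.68275591e-01 -9.28246841e-05] 0.9980860981366535 [-0.3   0.19  1.75  0.    1.2  -0.48]
[(0.88, [291.4, 272.2, 344.0, 321.5]), (0.67, [294.6, 189.1, 349.1, 245.1])]
```

View pics/wrist19.png

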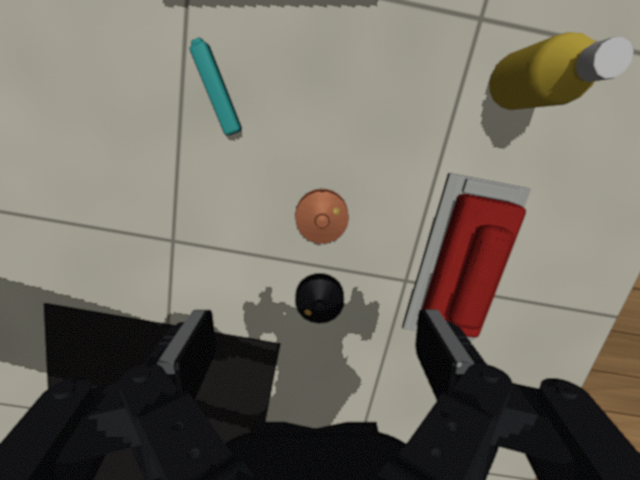

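Run:
```python
from h import *
r=cap('wrist')
print(back(r,[(405,328),(450,173),(440,205)],.01).round(3)); print(back(r,[(321.8,216.5)],.012))
cv2.imwrite('pics/c9.png',cv2.resize(r['image'][170:340,260:380],None,fx=4,fy=4,interpolation=2))
```

```text
[[ 0.722 -0.264  0.01 ]
 [ 0.72  -0.095  0.01 ]
 [ 0.72  -0.126  0.01 ]]
[[ 0.60971975 -0.15782351  0.012     ]]
```

View pics/c9.png

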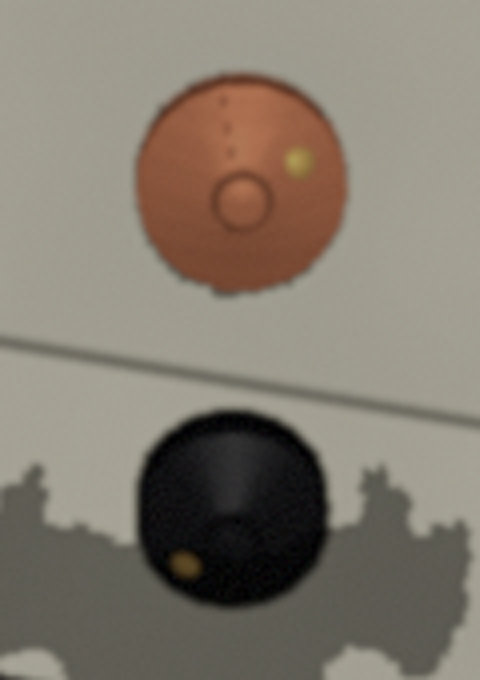

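>>> step_arm(targets=[[[0.13,-0.02,-0.5],0],[[0,0,-0.8],0],[[0,0,-0.9],0],[[0,0,-0.8],0],[[0,0,-0.5],0],[[0,0,0],0],[[0,0,0],0]])

```text
time: 43.8
ee_pos: [0.6084, -0.159, 0.0609]
tcp_rot: [0.0, 0.639, 0.769, 0.0]
force: [-0.6, 0.5, 0.4]
width: 1.004
```

Run:
```python
from peg import *
r=cap('wrist','wrist20')
s=monitor.sense();print(s['ee_pos'],s['force'],s['tcp_rot'],s['width'])
```

```text
[ 0.60924962 -0.15936798  0.06197658] [0.18585303 0.76273133 0.08060278] [1.43674209e-03 6.39477144e-01 7.68808505e-01 6.32956913e-04] 0.9984194016589296
```

View pics/wrist20.png

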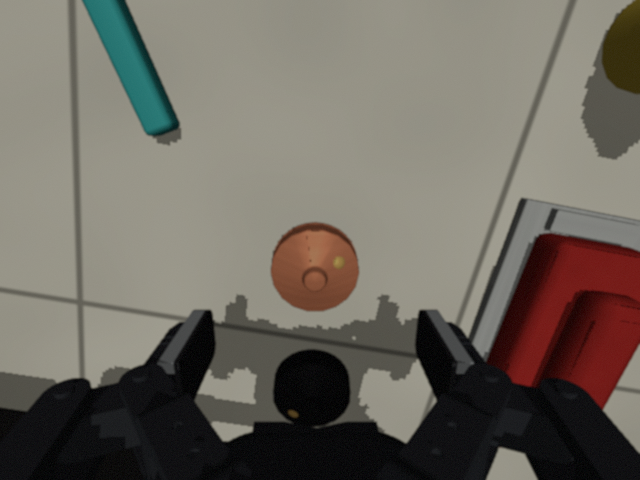

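>>> step_arm(targets=[[[0,0,-0.5],0],[[0,0,-0.45],0],[[0,0,-0.3],0],[[0,0,-0.2],0],[[0,0,0],0],[[0,0,0],0]])

```text
time: 44.45
ee_pos: [0.6084, -0.1596, 0.0027]
tcp_rot: [0.001, 0.64, 0.769, 0.0]
force: [0.3, 0.4, 0.1]
width: 0.998
```

Run:
```python
from peg import *
r=cap('wrist','wrist21')
s=monitor.sense();print(s['ee_pos'],s['force'],s['tcp_rot'],s['width'])
```

```text
[ 0.60860963 -0.15965087  0.0029102 ] [-0.59600034 -0.47662314 -0.01431653] [7.69403890e-04 6.39645401e-01 7.68669669e-01 3.31136609e-04] 0.9981037422078717
```

View pics/wrist21.png

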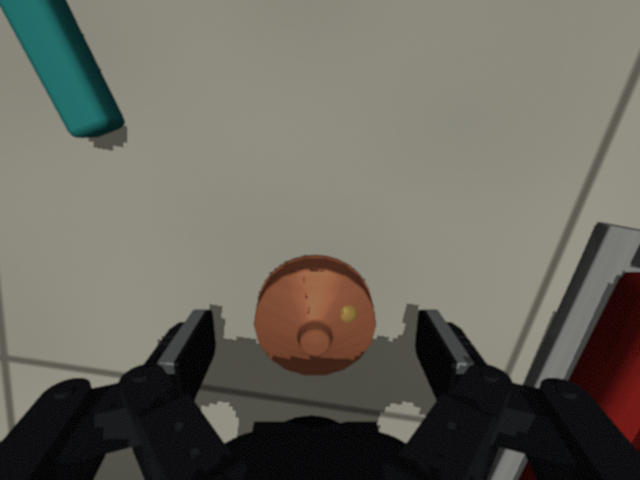

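Run:
```python
from peg import *
r=cap('wrist');s=monitor.sense();p=s['ee_pos']
print(proj(r,[[p[0],p[1],z] for z in (0,.016,.03)]).round(1))
```

```text
[[314.8 309.9]
 [314.8 328.6]
 [314.8 348.4]]
```

Run:
```python
from peg import *
from scipy.optimize import least_squares
r=cap('wrist');im=r['image'].astype(int)
m=((im[...,2]-im[...,0]>25)).astype(np.uint8); m[:, :230]=0;m[:,420:]=0;m[:230]=0;m[400:]=0
m=cv2.morphologyEx(m,cv2.MORPH_OPEN,np.ones((3,3)))
t=np.linspace(0,2*np.pi,60)
def hull(c):
    P=np.r_[[[c[0]+.026*np.cos(a),c[1]+.026*np.sin(a),z] for z in (0,.016) for a in t],[[c[0],c[1],.03]]]
    return cv2.convexHull(proj(r,P).astype(np.float32))
def iou(c):
    k=np.zeros(m.shape,np.uint8);cv2.fillConvexPoly(k,np.round(hull(c)).astype(np.int32),1);return (k&m).sum()/(k|m).sum()
best=max(((iou((x,y)),x,y) for x in np.arange(.600,.618,.001) for y in np.arange(-.17,-.148,.001)));print(best,m.sum())
s=monitor.sense();p=s['ee_pos'];print(p)
T=np.array(r['camera_from_world']);print((-T[2,:3]).round(3))
v=im.astype(np.uint8).copy();cv2.polylines(v,[np.round(hull(best[1:])).astype(np.int32)],True,(0,255,0));cv2.imwrite('pics/c10.png',v)
```

```text
(np.float64(0.9565217391304348), np.float64(0.608), np.float64(-0.158)) 11523
[ 0.60856112 -0.15966828  0.00288374]
[ 0.058 -0.309 -0.949]
```

View pics/c10.png

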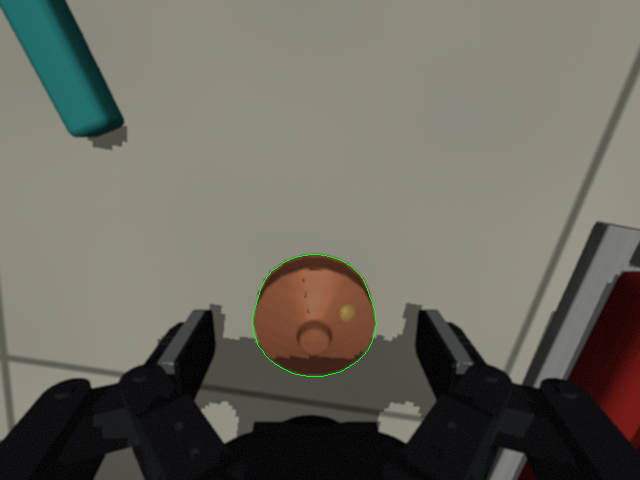

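>>> step_arm(targets=[[[0,0.04,-0.02],0],[[0,0,0],0],[[0,0,0],0],[[0,0,0],0],[[0,0,0],0],[[0,0,0],0],[[0,0,0],0],[[0,0,0.3],0],[[0,0,0.5],0],[[0,0,0.7],0],[[0,0,0],0],[[0,0,0],0]], grip=-1, squeeze=70)

```text
time: 45.8
ee_pos: [0.6082, -0.158, 0.0619]
tcp_rot: [0.001, 0.64, 0.769, 0.0]
force: [-0.4, 0.7, -0.8]
width: 0.574
```

Run:
```python
from peg import *
r=cap('wrist','wrist22')
s=monitor.sense();print(s['ee_pos'],s['force'],s['tcp_rot'],s['width'])
```

```text
[ 0.60718009 -0.15764624  0.06066501] [ 0.28505019 -0.2837763  -1.22747118] [-3.39952235e-04  6.39627544e-01  7.68684893e-01 -1.57730075e-04] 0.5735094055871427
```

View pics/wrist22.png

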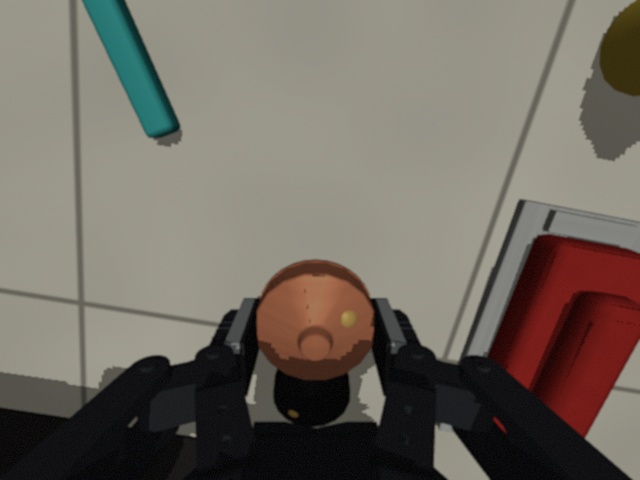

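>>> step_arm(targets=[[[0,0,0.5],0],[[0,0,0.9],0],[[0,0,0.95],0],[[0,0,0.95],0],[[-0.1,0.4,0.95],0],[[-0.25,0.9,0.95],0],[[-0.26,0.95,0.8],0],[[-0.26,0.95,0.5],0],[[-0.26,0.95,0],0],[[-0.26,0.95,0],0],[[-0.26,0.95,0],0],[[-0.26,0.95,0],0],[[-0.26,0.95,0],0],[[-0.26,0.95,0],0],[[-0.26,0.95,0],0],[[-0.22,0.7,0],0],[[0,0,0],0],[[0,0,0],0]])

```text
time: 47.65
ee_pos: [0.4913, 0.2615, 0.3164]
tcp_rot: [-0.0, 0.639, 0.769, -0.002]
force: [-1.1, 0.0, 0.3]
width: 0.576
```

Run:
```python
from peg import *
r=cap('wrist','wrist23')
s=monitor.sense();print(s['ee_pos'],s['force'],s['tcp_rot'],s['width'])
```

```text
[0.49169698 0.26084697 0.31670399] [ 0.32175273 -0.35969807 -0.50451293] [-2.52226776e-04  6.39410369e-01  7.68864323e-01 -1.40340145e-03] 0.5746248253759803
```

View pics/wrist23.png

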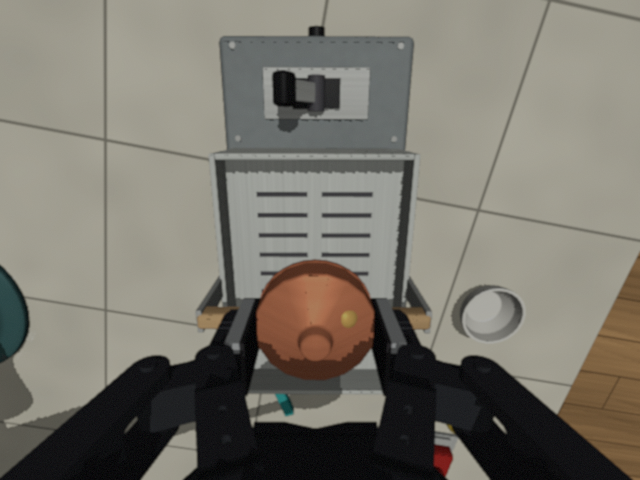

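>>> step_arm(targets=[[[-0.03,0.13,-0.5],0],[[0,0,-0.8],0],[[0,0,-0.8],0],[[0,0,-0.8],0],[[0,0,-0.7],0],[[0,0,-0.5],0],[[0,0,-0.3],0],[[0,0,0],0],[[0,0,0],0]])

```text
time: 48.6
ee_pos: [0.4916, 0.2662, 0.1428]
tcp_rot: [0.0, 0.64, 0.768, 0.0]
force: [-0.3, 0.5, -1.1]
width: 0.566
```

Run:
```python
from peg import *
r=cap('wrist','wrist24')
s=monitor.sense();print(s['ee_pos'],s['force'],s['tcp_rot'],s['width'])
```

```text
[0.49202901 0.26663355 0.14356007] [ 0.34287386  0.89341363 -0.22972887] [4.66637703e-04 6.39871498e-01 7.68481215e-01 9.32973634e-04] 0.5628491043556163
```

View pics/wrist24.png

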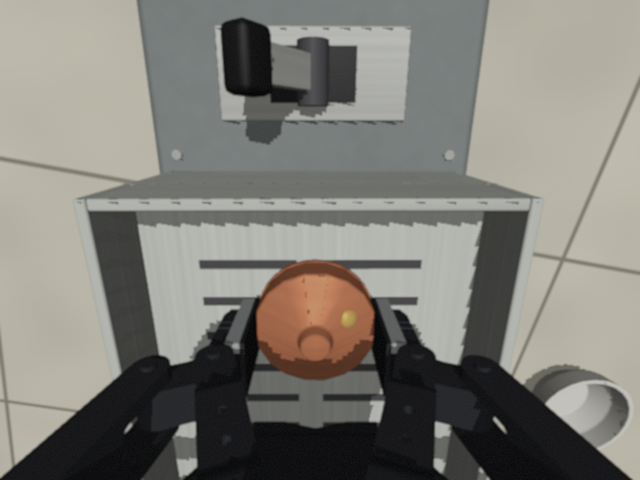

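>>> step_arm(targets=[[[0,0,-0.2],0],[[0,0,-0.2],0],[[0,0,-0.1],0],[[0,0,0],0],[[0,0,0],0]])

```text
time: 49.15
ee_pos: [0.4907, 0.2666, 0.122]
tcp_rot: [-0.0, 0.64, 0.769, -0.0]
force: [-0.4, 0.9, -0.4]
width: 0.574
```

>>> step_arm(targets=[[[0,0,-0.03],0],[[0,0,0],0],[[0,0,0],0]])

```text
time: 49.45
ee_pos: [0.491, 0.2667, 0.1212]
tcp_rot: [0.0, 0.64, 0.769, 0.0]
force: [0.4, -0.0, -0.0]
width: 0.568
```

>>> step_arm(targets=[[[0,0,0],0],[[0,0,0],0],[[0,0,0],0],[[0,0,0],0],[[0,0,0.4],0],[[0,0,0.9],0],[[0,0,0.9],0],[[0,0,0.9],0],[[0,0,0.9],0],[[0,0,0.5],0],[[0,0,0],0],[[0,0,0],0]], grip=1)

```text
time: 50.65
ee_pos: [0.4909, 0.2666, 0.301]
tcp_rot: [0.0, 0.64, 0.769, 0.0]
force: [0.2, -0.9, -0.4]
width: 1.002
```

Run:
```python
from peg import *
r=cap('wrist','wrist25'); cap('side','side25')
r=cap('scene','scene25');cv2.imwrite('pics/c11.png',cv2.resize(r['image'][160:290,310:460],None,fx=4,fy=4,interpolation=2))
a=cv2.imread('pics/scene0.png').astype(int)[160:290,310:460];b=r['image'].astype(int)[160:290,310:460]
s=monitor.sense();print(s['ee_pos'],s['force'],s['tcp_rot'],s['width'])
```

```text
[0.48992019 0.26612848 0.29878667] [ 0.59387871  0.60820016 -0.04746052] [-7.46255441e-04  6.39617666e-01  7.68691014e-01 -1.67617325e-03] 1.0035637038172756
```

View pics/wrist25.png

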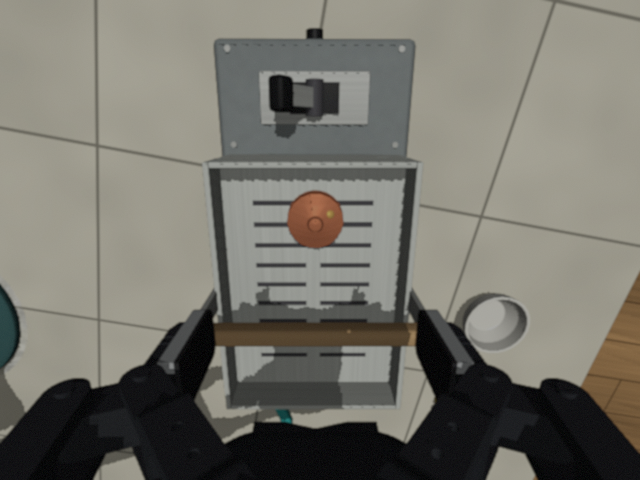

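View pics/scene25.png

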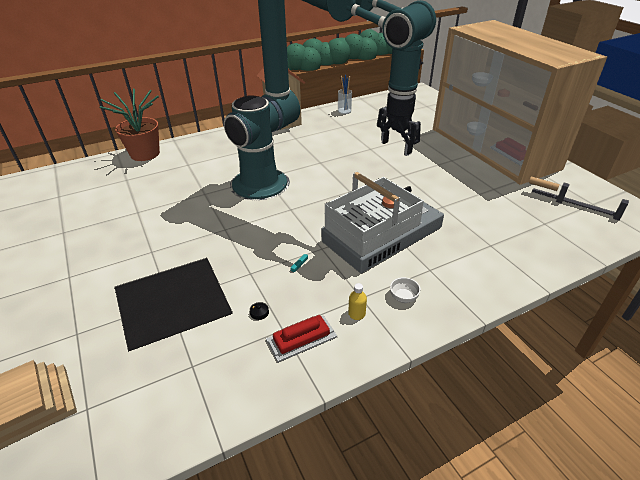

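>>> step_arm(targets=[[[-0.4,0.4,0],0],[[-0.7,0.6,0],0],[[-0.7,0.6,0],0],[[-0.7,0.6,0],0],[[-0.37,0.3,0],0],[[0,0,0],0],[[0,0,-0.5],0],[[0,0,-0.9],0],[[0,0,-0.9],0],[[0,0,-0.9],0],[[0,0,-0.5],0],[[0,0,0],0],[[0,0,0],0]], grip=-1)

```text
time: 52.1
ee_pos: [0.3763, 0.3659, 0.1525]
tcp_rot: [0.0, 0.64, 0.769, -0.001]
force: [-1.0, 0.2, 1.2]
width: 0.001
```

Run:
```python
from peg import *
r=cap('wrist','wrist26')
s=monitor.sense();print(s['ee_pos'],s['force'],s['tcp_rot'],s['width'])
```

```text
[0.37704064 0.36666325 0.15380378] [-0.54838238  0.07713629  0.069036  ] [1.77062648e-04 6.39852426e-01 7.68497657e-01 4.39563521e-04] 7.290431478665015e-05
```

View pics/wrist26.png

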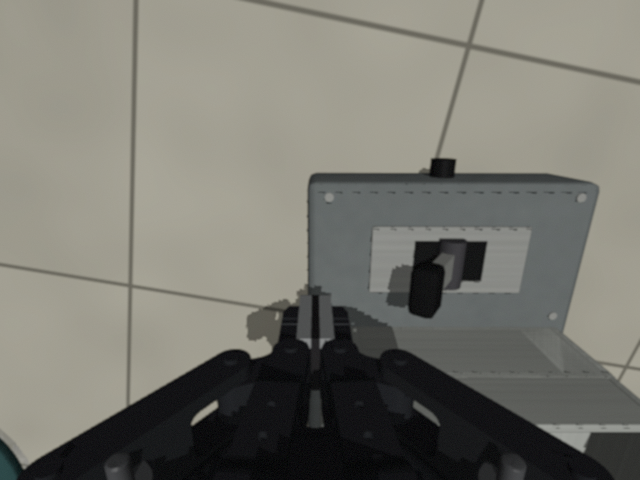

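>>> step_arm(targets=[[[0,0,-0.5],0],[[0,0,-0.5],0],[[0,0,-0.35],0],[[0,0,0],0],[[0,0,0],0]])

```text
time: 52.65
ee_pos: [0.3766, 0.367, 0.0999]
tcp_rot: [0.0, 0.64, 0.769, 0.0]
force: [-0.4, -0.1, -0.7]
width: -0.006
```

>>> step_arm(targets=[[[0.33,0.06,0],0],[[0.33,0.06,0],0],[[0.33,0.06,0],0],[[0.33,0.06,0],0],[[0.33,0.06,0],0],[[0.33,0.06,0],0],[[0.33,0.06,0],0],[[0,0,0],0],[[0,0,0],0],[[0,0,0],0]])

```text
time: 53.65
ee_pos: [0.4681, 0.3832, 0.0988]
tcp_rot: [-0.0, 0.64, 0.769, -0.0]
force: [0.3, 0.8, -0.8]
width: -0.002
```

Run:
```python
from peg import *
r=cap('wrist','wrist27')
s=monitor.sense();print(s['ee_pos'],s['force'],s['tcp_rot'],s['width'])
```

```text
[0.46793069 0.38322539 0.09883322] [ 0.11210516 -0.88429475  0.21270947] [-1.08304340e-04  6.39549051e-01  7.68750218e-01 -3.20211196e-04] 0.0009620501092851035
```

View pics/wrist27.png

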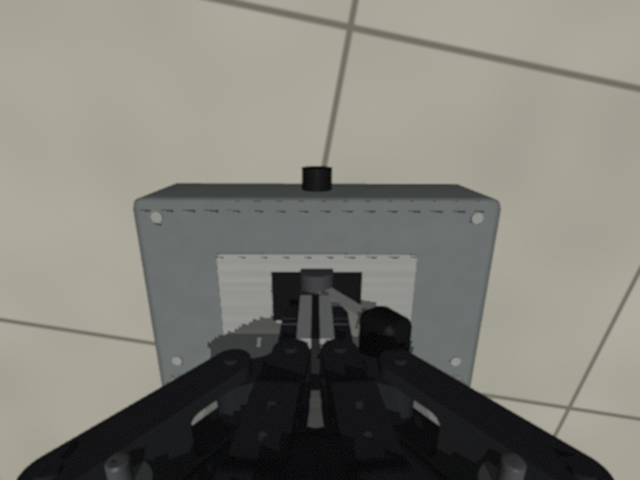

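Lever has fallen to +x (on). Retreat slightly back, then up, and check.

>>> step_arm(targets=[[[-0.3,-0.05,0],0],[[-0.2,0,0.3],0],[[0,0,0.9],0],[[0,0,0.9],0],[[0,0,0.9],0],[[0,0,0.9],0],[[0,0,0.8],0],[[0,-0.5,0],0],[[0,-0.8,0],0],[[0,-0.8,0],0],[[0,0,0],0],[[0,0,0],0]])

```text
time: 54.9
ee_pos: [0.4477, 0.2968, 0.2872]
tcp_rot: [-0.0, 0.64, 0.768, 0.0]
force: [0.1, -0.1, 0.2]
width: 0.002
```

Run:
```python
from peg import *
r=cap('wrist','wrist28'); b=cap('side','side28')
r=cap('scene','scene28')
s=monitor.sense();print(s['ee_pos'],s['force'],s['width'])
cv2.imwrite('pics/c12.png',cv2.resize(r['image'][150:290,310:460],None,fx=4,fy=4,interpolation=2))
def w(i): i=i.astype(int)[160:290,310:375]; m=(i[...,2]-i[...,0]>60); ys,xs=np.nonzero(m);return xs.mean().round(2),ys.mean().round(2),len(xs)
print(w(cv2.imread('pics/scene0.png')),w(r['image']))
```

```text
[0.44811581 0.29804909 0.28703731] [-0.0280031   0.72770392  0.73110816] 0.0006341763346960603
(np.float64(54.83), np.float64(18.14), 63) (np.float64(50.2), np.float64(15.2), 10)
```

View pics/wrist28.png

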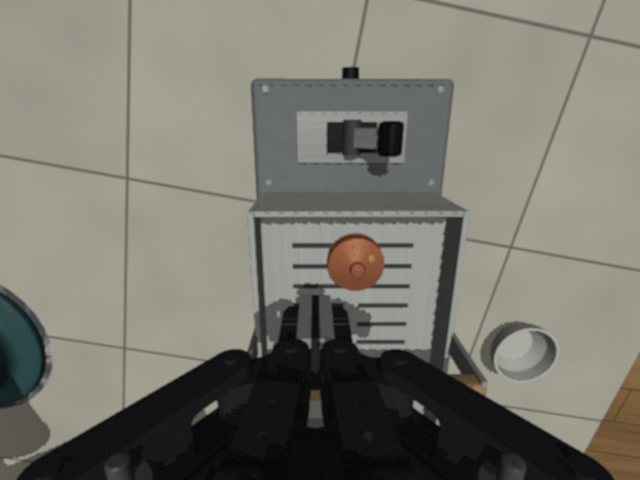

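View pics/c12.png

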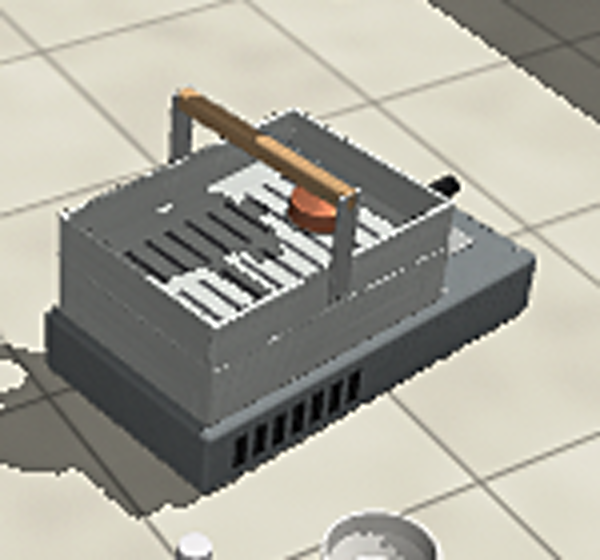

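View pics/side28.png

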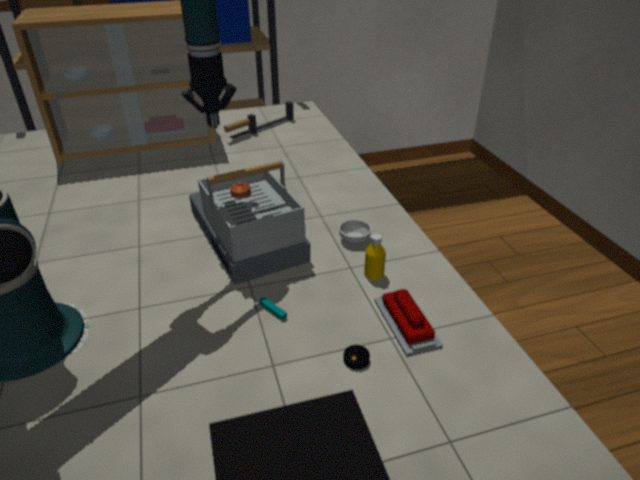

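Run:
```python
from h import *
a=cv2.imread('pics/side18.png',0)[155:245,195:310].astype(np.float32);b=cv2.imread('pics/side28.png',0)[155:245,195:310].astype(np.float32)
print(cv2.phaseCorrelate(a,b))
print(env.hand_in()); print(monitor.sense()['time'])
```

```text
((-0.16135394502479983, 0.03742611120318884), 0.6962189709698713)
the job is handed in; nothing more can be done
None
the job is handed in; nothing more can be done
```

The dryer is loaded, closed and running again, and I handed the job in at about 55 s. The hand-in reported no verdict.

**What I did:**
- I switched the lever off and stood the top tray on the mat.
- I laid both walnut pegs in the bottom tray. Only two pegs were there.
- I set the tray back on the dryer, put the one copper cap in it, and switched the lever on again.
- I left the turquoise peg, the black cap, the sander, the nest cup and the glue bottle alone.

**Last checks:**
- **Tray:** the rims were flush. After seating, the handle's position in the scene picture matched the start to 0.1 px.
- **Cap:** it stands in the top tray.
- **Lever:** the last wrist picture shows it leaning to the on side.
- **Tiles:** no walnut peg or copper cap is left on them.
- **Gripper:** it was clear of everything, with forces near zero.

**Checks that disagreed or were limited:**
- The handle check by colour could not be repeated at the end because the arm's shadow fell on the handle. I compared side pictures from before and after loading the cap and switching on instead, and they differed by only about 0.16 px.
- I last saw the pegs just before the tray went back on. They were lying in the bottom tray then, and I could not check them afterwards.

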